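# Fetch the tile tin from behind the jars in the art room

### The job

Clear the glass jar, the tall metal can and the square wooden pot off the wooden stand onto the rectangular cardboard sheet, and only when all three stand there take the low round tin from the stand and set it in the middle of the round cork mat. Then put the jar, the can and the pot back on the stand, each exactly where it stood before, and keep all four things upright throughout.

Things in the scene. Friction and masses are not known exactly. Their poses are not given: they have to be found in the camera images.
- jar: Closed clear-glass jar with a black screw cap, round, 60 mm in diameter at its widest, 95 mm tall, about 0.3 kg. Origin: centre of its underside, z up. It starts upright in one of three places on the stand, which it shares out at random with the can and the pot.
- can: Plain closed bright-metal can, round, 52 mm in diameter, 115 mm tall, about 0.25 kg; the tallest and slimmest of the three. Origin: centre of its underside, z up. Starts upright on the stand.
- pot: Square wooden pencil pot, 50 x 50 mm outside, 100 mm tall, walls 5 mm, with three short stubs of wood inside that rise at most 6 mm above its rim; about 0.2 kg. Origin: centre of its underside, z up, x and y square to its sides. Starts upright on the stand; its sides are within about 0.25 rad of square to the stand.
- tin: Low round steel tin with a slightly wider lid, 60 mm in diameter, 40 mm tall, about 0.18 kg. Origin: centre of its underside, z up. Starts on the stand near its back rail, about 50 mm along the stand's +x; of the jar, can and pot, one is close in front of it (centres about 74 mm apart) and one close on either side (about 72 mm).
- stand: Wooden stand fixed to the table: a board 180 mm deep (x), 300 mm wide (y), top 8 mm above the table; a rail along its back (inner face at x = +95 mm, top 30 mm above the table), 14 mm high edge strips at both ends. A stack of white tiles 15 mm high near one front corner is not part of the job. Origin: at table height, 5 mm in front of the middle of the board; x points away from the robot, to the rail.
- card: Flat rectangular sheet of brown cardboard fixed to the table, 260 mm (its x, roughly away from the robot) by 130 mm (its y), 3 mm thick: the side area. It lies to the left or right of the stand. Origin: centre of its underside. There is room for the three things in a row along x, 85 mm apart; each must stand with its centre on the sheet.
- mat: Round cork mat fixed to the table, 120 mm in diameter, 4 mm thick, on the other side of the stand from the sheet. Origin: centre of its underside.

How it is judged (in metres and radians):
On the way, in this order (a step that is already met when the one before it is completed fails the run):
1. the jar, the can and the pot all stand on the cardboard sheet, let go, and the tin has not yet been taken (it is within 20 mm of where it was) (x of jar in the frame of card between -0.13 and 0.13 m and y of jar in the frame of card between -0.065 and 0.065 m and z of jar in the frame of card between -0.004 and 0.008 m and angle between each of jar, can, pot's own z axis and vertical below 0.15 rad and x of can in the frame of card between -0.13 and 0.13 m and y of can in the frame of card between -0.065 and 0.065 m and z of can in the frame of card between -0.004 and 0.008 m and x of pot in the frame of card between -0.13 and 0.13 m and y of pot in the frame of card between -0.065 and 0.065 m and z of pot in the frame of card between -0.004 and 0.008 m and contact force between the fingers and jar below 0.1 N and contact force between the fingers and can below 0.1 N and contact force between the fingers and pot below 0.1 N and distance of tin from where it was at the start of the episode below 0.02 m), for 0.2 s.
2. the tin stands in the middle of the cork mat, let go, while the other three are still on the sheet (horizontal distance between tin and mat below 0.015 m and angle between tin's own z axis and vertical below 0.12 rad and z of tin in the frame of mat between 0 and 0.008 m and contact force between the fingers and tin below 0.1 N and x of jar in the frame of card between -0.13 and 0.13 m and y of jar in the frame of card between -0.065 and 0.065 m and z of jar in the frame of card between -0.004 and 0.008 m and angle between each of jar, can, pot's own z axis and vertical below 0.15 rad and x of can in the frame of card between -0.13 and 0.13 m and y of can in the frame of card between -0.065 and 0.065 m and z of can in the frame of card between -0.004 and 0.008 m and x of pot in the frame of card between -0.13 and 0.13 m and y of pot in the frame of card between -0.065 and 0.065 m and z of pot in the frame of card between -0.004 and 0.008 m), for 0.2 s.
At the end, for the whole second after the job is handed in: The tin stands upright on the cork mat with its centre within 15 mm of the mat's centre; the jar, the can and the pot each stand upright on the stand within 15 mm of where they stood at the start; all are released and at rest (horizontal distance between tin and mat below 0.015 m and angle between each of tin, jar, can, pot's own z axis and vertical below 0.12 rad and z of tin in the frame of mat between 0 and 0.008 m and linear speed of each of tin, jar, can, pot below 0.02 m/s and angular speed of each of tin, jar, can, pot below 0.2 rad/s and contact force between the fingers and tin below 0.1 N and distance of each of jar, can, pot from where it was at the start of the episode below 0.015 m and contact force between the fingers and jar below 0.1 N and contact force between the fingers and can below 0.1 N and contact force between the fingers and pot below 0.1 N); the robot touches nothing.
It fails at once if the jar, the can, the pot or the tin tipped by more than 35 degrees (angle between any of jar, can, pot, tin's own z axis and vertical above 0.6 rad).
It also fails if it takes over 144 s, if anything falls off the work surface, if the arm or the gripper's body presses on something with over 40 N, if the wrist force passes 120 N, or if a joint passes its speed limit or range.

### The arm

A 6-joint arm with a two-finger parallel gripper is mounted at the origin on the work surface. World frame = base frame: x ahead of the robot, y to its left, z up, the work surface at z = 0. Lengths are in mm, angles in rad, forces in N, time in s.
With the tool pointing down it reaches from about 275 to 1000 mm from the base axis. Payload 8.4 kg.
Tool frame: the origin (TCP) lies at the very end of the fingers, on their centre line; the grasp point (between the pads) lies 19 mm behind it; z points along the fingers, y is the direction in which the jaws open and shut (so a half turn about z gives the same grasp; the last joint's range is limited). The gripper opens to 85 mm and grips with 20 to 120 N. Pads are 22 mm wide; open, the fingers measure 114 mm over their backs; the gripper's body (76 mm by 85 mm) begins 54 mm behind the grasp point. The pads swing forward as they close: fully open they stand 13 mm farther back than shut.
Start: joints at [-1.209, 0.353, 1.633, -0, 1.155, -0.002], TCP at [222.391, -584.097, 206.081] pointing down, gripper open.
Joint ranges: [-2.63, 2.63], [-0.92, 2.1], [0.06, 2.66], [-1.3, 4.44], [0, 2.69], [-3.02, 3.02]. Speed limits (rad/s): [2.22, 2.22, 2.79, 3.14, 3.14, 3.14].

### API

Orientations are given as [roll, pitch, yaw] about the fixed x, y, z axes, in that order (R = Rz(yaw) Ry(pitch) Rx(roll)).
In Python, from rig import sense, grab_frame, get_calibration, sign_off, boxes_of, trace gives the robot as it stands.
- The arm moves only by the tool servo_tool, never from a script. Its argument "rows" is a list of rows, each a list of 3 entries, a list of its own where there are three numbers: the finger opening in mm, from 0 to 85.4, then the shift along the tool's x, y, z in mm, then the turn, a rotation vector about the tool's x, y, z in degrees. A call has 1 to 8 rows; each row shifts and turns the commanded pose from where the row before left it, along the tool's axes as they then stand; what a row does not reach is not made up. A row lasts 1/8 s, in which the tool goes at most 62.5 mm and 10.7 degrees, less where a joint would pass 70% of its speed; a pose out of reach is approached as far as the arm can. A call is refused whole if a number of a shift passes 62.5 or a number of a turn 10.7, either way. A call with a gripper value outside its range is refused whole. The fingers move at their own pace and stop on an object; "force" is the grip in N (left out, the last holds). Time passes only in rows, so rows that do not move let the fingers close. It gives the time, the measured TCP pose, the force and the opening at its end, in the units of the state.
- sense(): the state, without advancing time (a new reading comes with each control period).
- grab_frame(name): name is "scene" or "top" or "wrist"; returns the picture (400x640x3 uint8, blue, green, red); there is no depth.
- get_calibration(name): a dict with "intrinsics" (3x3 intrinsics, pixels), "world_to_cam" (4x4, takes a point from world to camera coordinates). Camera axes: x right, y down, z forward; pixel columns grow to the right and rows downward; lengths in mm; the calibration is good to about 2 mm. A picture is of the moment at which its call begins: read the wrist's pose just before it. get_calibration takes no time and is no camera call; for the wrist camera it gives the pose at the moment of the call.
- sign_off(): hands the job in, once; it reports no verdict.
Trained networks look in the newest picture that a camera, given by its name, has taken for a name from the list of things; names that differ only in an ending like _2 or _b are one class to them, and where a whole thing is asked for, a point or a joint stands for the part that bears it (a point fixed in the world has none). Each returns a list of dicts, best first, with "conf" (0 to 1); they miss things now and then, are a little off and sometimes report something else, mostly with a low value. They report only what shows in the picture. A call takes as long as a camera call.
- boxes_of(camera, thing): "centre" ([x, y, z] in mm, in the coordinates of the camera as it stood for that picture, good to about 4 mm: the middle of the surface that is visible of it).
- trace(camera, thing): "mask" (400x640 bool, what is visible of it).
The state is a dict: "clock": time; "qpos": joint angles; "qvel": joint speeds; "joint_efforts": joint torques, N m; "eef_pos": TCP position; "tcp_rot": TCP orientation; "contact_force": force on the tool from outside, world axes, zero at the start; "wrist_torque": the same for the moment, N m; "opening": opening from 0.0 (shut) to 1.0 (fully open).
Only numpy, scipy, OpenCV 4.12 (cv2) and the standard library are available. Lean on these libraries where they do the work, as an engineer would, in place of code of your own. Each camera call takes 0.05 s, during which the arm holds its last target. There are 200 camera calls.

## Working session

There is one attempt and no reset: what is moved stays moved. The work goes in short steps, Python scripts to look and compute and a tool call to move; the robot and the scene stay as the last step left them, time stands still between calls to the robot, and variables do not carry over. Pictures are saved under pics/ and viewed, about 12 in all and at most 16, crops included, and the job is handed in when it is done.

Besides the shell and the picture viewer there is one more tool, called after ">>>" as name(argument=value, ...) on one line, values as JSON. servo_tool: Moves the arm, as the interface text tells. Its arguments: {"type":"object","properties":{"rows":{"type":"array","items":{"type":"array"}},"force":{"type":"number"}},"required":["rows"]}

```bash
ls; mkdir -p pics
cat > h.py <<'E'
import numpy as np, cv2
from rig import *
def w(cam,p,T=None):
    T=get_calibration(cam)["world_to_cam"] if T is None else T
    return (np.linalg.inv(np.array(T))@np.r_[p,1])[:3]
def ray(cam,uv,z,C=None):
    C=C or get_calibration(cam); K=np.array(C["intrinsics"]);Ti=np.linalg.inv(np.array(C["world_to_cam"]))
    d=Ti[:3,:3]@np.linalg.inv(K)@np.r_[uv,1]; o=Ti[:3,3]
    return o+d*(z-o[2])/d[2]
def proj(cam,p,C=None):
    C=C or get_calibration(cam); q=np.array(C["world_to_cam"])@np.r_[p,1]; q=np.array(C["intrinsics"])@q[:3]; return q[:2]/q[2]
E
python3 - <<'E'
from h import *
print(sense())
ims=[]
for c in["scene","top"]:
    ims.append(grab_frame(c)); C=get_calibration(c); print(c,np.round(np.linalg.inv(np.array(C["world_to_cam"])),2).tolist(),C["intrinsics"])
    cv2.imwrite(f"pics/{c}0.png",ims[-1])
    for t in["jar","can","pot","tin","stand","card","mat"]:
        b=boxes_of(c,t)
        m=trace(c,t)
        for x in b[:2]: print(t,round(x["conf"],2),np.round(w(c,x["centre"])))
        for x in m[:1]:
            ys,xs=np.nonzero(x["mask"]); print("   mask",round(x["conf"],2),len(xs),xs.min(),xs.max(),ys.min(),ys.max(),xs.mean().round(1),ys.mean().round(1))
print(sense()["clock"])
E
```

```text
pics
{'clock': 0.0, 'qpos': array([-1.20940684e+00,  3.53666851e-01,  1.63417156e+00,  2.39073438e-05,
        1.15520521e+00, -2.37386063e-03]), 'qvel': array([-0.00034258,  0.00065722, -0.00102283,  0.00102095,  0.00135613,
        0.0003268 ]), 'joint_efforts': array([ 3.44353946e-03, -6.05238891e+01, -3.42064583e+01,  1.31226034e-04,
        9.32964758e-03,  3.71153135e-06]), 'eef_pos': array([ 222.20370165, -583.59084066,  205.33401964]), 'tcp_rot': array([-3.14014174e+00, -2.53026070e-05,  3.63753659e-01]), 'contact_force': array([-0.45729868,  0.16519743, -0.09407552]), 'wrist_torque': array([-0.03346586, -0.04111582, -0.00714944]), 'opening': 1.0040700259875628}
scene [[0.28, 0.8, -0.53, 1139.18], [0.96, -0.24, 0.15, -145.58], [-0.01, -0.55, -0.83, 938.5], [0.0, 0.0, 0.0, 1.0]] [[413.59811395   0.         323.67940996]
 [  0.         413.59811395 203.41420563]
 [  0.           0.           1.        ]]
jar 0.57 [611.  61.  79.]
can 0.84 [551. -17.  98.]
   mask 0.69 691 300 320 171 210 309.8 190.2
pot 0.91 [639. -79.  86.]
   mask 0.65 894 282 308 203 245 294.9 224.0
tin 0.97
[... 358 characters left out ...]
, -0.98, 838.45], [0.0, 0.0, 0.0, 1.0]] [[376.65532166   0.         320.48605069]
 [  0.         376.65532166 196.68235489]
 [  0.           0.           1.        ]]
jar 0.83 [588.  66. 102.]
   mask 0.83 842 270 299 159 193 285.0 175.6
can 0.61 [530. -15. 127.]
   mask 0.92 703 311 337 186 218 324.0 201.9
pot 0.8 [619. -76.  87.]
pot 0.33 [547.  -8.  10.]
   mask 0.78 900 339 367 147 182 353.0 163.9
tin 0.7 [600.  -3.  47.]
   mask 0.91 641 305 331 160 188 318.0 174.2
stand 0.84 [550. -10.  10.]
   mask 0.93 8636 248 397 141 246 322.0 198.2
card 0.56 [ 478. -331.    4.]
   mask 0.78 6863 433 504 170 288 467.6 229.7
mat 0.76 [476. 345.   9.]
   mask 0.55 2274 136 189 208 261 162.3 234.6
1.5
```

Run:
```python
import cv2
a=cv2.imread("pics/top0.png")[130:300,120:520]; b=cv2.imread("pics/scene0.png")[130:280,230:460]
cv2.imwrite("pics/top0b.png",cv2.resize(a,None,fx=2,fy=2,interpolation=2)); cv2.imwrite("pics/scene0b.png",cv2.resize(b,None,fx=3,fy=3,interpolation=2))
```

```text
(no output)
```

View pics/top0b.png

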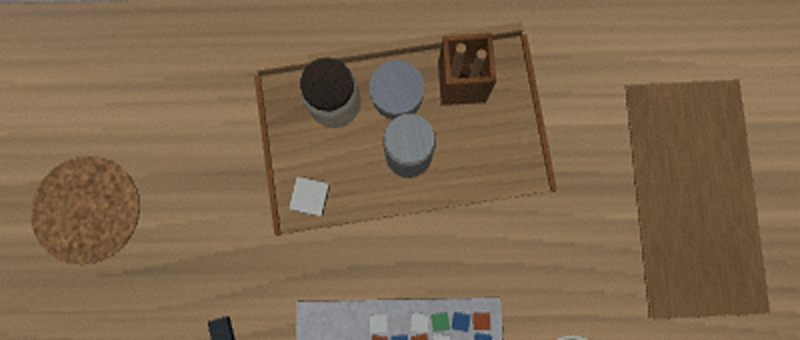

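View pics/scene0b.png

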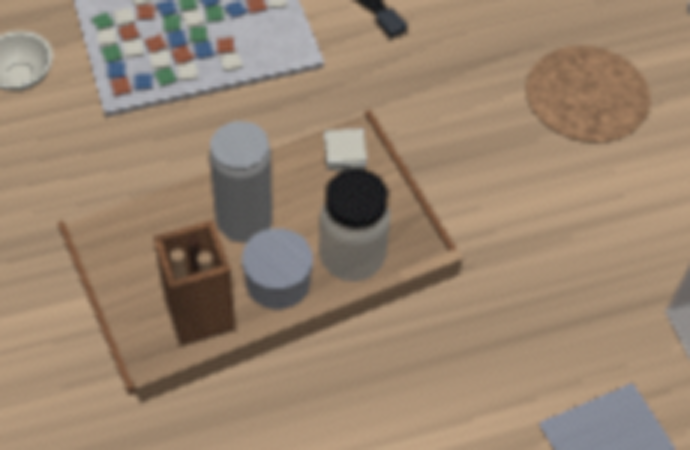

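```bash
cat >> h.py <<'E'
def tri(cs,uvs):
    A=[];b=[]
    for C,uv in zip(cs,uvs):
        K=np.array(C["intrinsics"]);Ti=np.linalg.inv(np.array(C["world_to_cam"]))
        d=Ti[:3,:3]@np.linalg.inv(K)@np.r_[uv,1]; d/=np.linalg.norm(d); P=np.eye(3)-np.outer(d,d); A.append(P); b.append(P@Ti[:3,3])
    A=np.vstack(A);b=np.hstack(b); x=np.linalg.lstsq(A,b,rcond=None)[0]; return x,np.linalg.norm(A@x-b)
E
python3 - <<'E'
from h import *
T,S=get_calibration("top"),get_calibration("scene")
t=lambda u,v:(120+u/2-.25,130+v/2-.25); s=lambda u,v:(230+u/3-.33,130+v/3-.33)
for n,a,b,z in [("jar",(328,84),(356,197),103),("can",(409,138),(240,147),123),("pot",(468,58),(193,242),108),("tin",(397,89),(277,258),48),("mat",(86,210),(588,93),4)]:
    x,e=tri([T,S],[t(*a),s(*b)]); print(n,x.round(1),e.round(1),"top@z",ray("top",t(*a),z).round(1),"scene@z",ray("scene",s(*b),z).round(1))
for n,a,z in [("railL",(258,72),30),("railR",(522,33),30),("frontL",(278,234),14),("frontR",(554,190),14),("c1",(627,86),3),("c2",(739,80),3),("c3",(769,312),3),("c4",(650,318),3)]: print(n,ray("top",t(*a),z).round(1))
E
```

```text
jar [597.4  67.6  95.9] 0.6 top@z [595.6  66.5 103. ] scene@z [602.   66.3 103. ]
can [536.5 -13.5 117.6] 0.1 top@z [535.6 -13.3 123. ] scene@z [540.5 -14.5 123. ]
pot [615.8 -73.4 117.6] 0.2 top@z [618.5 -74.4 108. ] scene@z [609.7 -72.4 108. ]
tin [603.7  -2.3  42.4] 0.3 top@z [602.3  -2.5  48. ] scene@z [607.1  -3.   48. ]
mat [482.7 346.2  -1. ] 0.5 top@z [482.2 343.8   4. ] scene@z [486.1 344.    4. ]
railL [628.9 150.9  30. ]
railR [ 668.2 -143.2   30. ]
frontL [451.3 129.7  14. ]
frontR [ 493.5 -172.6   14. ]
c1 [ 611.6 -264.5    3. ]
c2 [ 616.2 -392.8    3. ]
c3 [ 358.  -399.9    3. ]
c4 [ 354.2 -270.9    3. ]
```

```bash
cat > plan.py <<'E'
import numpy as np, sys
from scipy.spatial.transform import Rotation as R
def rows(p0,yaw0,goal,yawg,step=45,grip=85,rot0=None):
    """straight move, evenly split, tool down; returns rows with round numbers"""
    p0=np.array(p0,float);goal=np.array(goal,float);d=goal-p0
    n=int(np.ceil(max(np.linalg.norm(d)/step,abs(np.degrees(yawg-yaw0))/9,1)))
    w=np.ones(n)
    if n>3: w[[0,-1]]=.5; w/=w.sum()
    else: w/=n
    out=[];p=p0.copy();y=yaw0;c=0
    for k in range(n):
        c+=w[k]; t=p0+d*c; e=t-p
        s=np.round([np.cos(y)*e[0]+np.sin(y)*e[1],np.sin(y)*e[0]-np.cos(y)*e[1],-e[2]],0 if k<n-1 else 1)
        a=round(-np.degrees(yaw0+(yawg-yaw0)*c-y),1)
        p=p+np.array([np.cos(y)*s[0]+np.sin(y)*s[1],np.sin(y)*s[0]-np.cos(y)*s[1],-s[2]]); y-=np.radians(a)
        out.append([grip,s.tolist(),[0,0,a]])
    return out,p,y
def path(start,yaw,legs):
    import json
    allr=[];p=start
    for g,yg,st,gr in legs:
        r,p,yaw=rows(p,yaw,g,yg,st,gr); allr+=r
    for i in range(0,len(allr),8): print(json.dumps(allr[i:i+8]).replace(".0,",",").replace(".0]","]").replace(" ",""))
    print(len(allr),"rows end",p.round(1),round(yaw,3))
E
python3 -c "
from plan import *
path([222.4,-584.1,206],.364,[((540,-5,340),.14,58,85)])"
```

```text
[[85,[23,-19,-6],[0,0,0.6]],[85,[45,-40,-12],[0,0,1.2]],[85,[45,-40,-12],[0,0,1.1]],[85,[43,-41,-13],[0,0,1.2]],[85,[43,-42,-12],[0,0,1.2]],[85,[42,-43,-12],[0,0,1.1]],[85,[41,-44,-12],[0,0,1.2]],[85,[40,-45,-12],[0,0,1.2]]]
[[85,[40,-45,-13],[0,0,1.1]],[85,[38,-46,-12],[0,0,1.2]],[85,[37,-47,-12],[0,0,1.2]],[85,[18.5,-24.4,-6],[0,0,0.5]]]
12 rows end [540.  -5. 340.] 0.141
```

>>> servo_tool(rows=[[85, [23, -19, -6], [0, 0, 0.6]], [85, [45, -40, -12], [0, 0, 1.2]], [85, [45, -40, -12], [0, 0, 1.1]], [85, [43, -41, -13], [0, 0, 1.2]], [85, [43, -42, -12], [0, 0, 1.2]], [85, [42, -43, -12], [0, 0, 1.1]], [85, [41, -44, -12], [0, 0, 1.2]], [85, [40, -45, -12], [0, 0, 1.2]]])

```text
clock: 2.5
eef_pos: [439.3, -187.5, 297.8]
tcp_rot: [3.141, -0.001, 0.209]
contact_force: [0.1, 0.9, 0.4]
opening: 0.994
```

>>> servo_tool(rows=[[85, [40, -45, -13], [0, 0, 1.1]], [85, [38, -46, -12], [0, 0, 1.2]], [85, [37, -47, -12], [0, 0, 1.2]], [85, [18.5, -24.4, -6], [0, 0, 0.5]], [85, [0, 0, 0], [0, 0, 0]], [85, [0, 0, 0], [0, 0, 0]]])

```text
clock: 3.25
eef_pos: [539.6, -5.5, 339.8]
tcp_rot: [3.141, 0.001, 0.141]
contact_force: [0.3, -0.6, 0.1]
opening: 0.996
```

Run:
```python
from h import *
s=sense();print(s["clock"],s["eef_pos"].round(1),s["tcp_rot"].round(3))
C=get_calibration("wrist");print(np.round(np.linalg.inv(C["world_to_cam"]),2).tolist(),C["intrinsics"].tolist() if hasattr(C["intrinsics"],"tolist") else C["intrinsics"])
im=grab_frame("wrist");cv2.imwrite("pics/w0.png",im);np.save("w0.npy",C,allow_pickle=True)
for t,z in[("jar",103),("can",123),("pot",108),("tin",48)]:
    for x in boxes_of("wrist",t)[:1]: print(t,round(x["conf"],2),np.round(w("wrist",x["centre"])))
    for x in trace("wrist",t)[:1]:
        ys,xs=np.nonzero(x["mask"]); print("   mask",round(x["conf"],2),len(xs),xs.min(),xs.max(),ys.min(),ys.max(),xs.mean().round(1),ys.mean().round(1))
```

```text
3.25 [539.6  -5.5 339.8] [3.141e+00 1.000e-03 1.410e-01]
[[0.14, -0.94, -0.31, 617.48], [-0.99, -0.13, -0.04, 4.91], [-0.0, 0.31, -0.95, 507.61], [0.0, 0.0, 0.0, 1.0]] [[335.3143958566988, 0.0, 318.04648959899424], [0.0, 335.3143958566988, 200.75349683362788], [0.0, 0.0, 1.0]]
jar 0.82 [608.  62. 103.]
can 0.74 [541. -13. 123.]
   mask 0.86 1748 304 346 134 186 324.5 160.4
pot 0.86 [620. -77.  91.]
   mask 0.65 2392 356 414 76 125 384.5 100.0
tin 0.85 [608.  -4.  50.]
   mask 0.64 1642 301 345 78 124 323.3 101.5
```

View pics/w0.png

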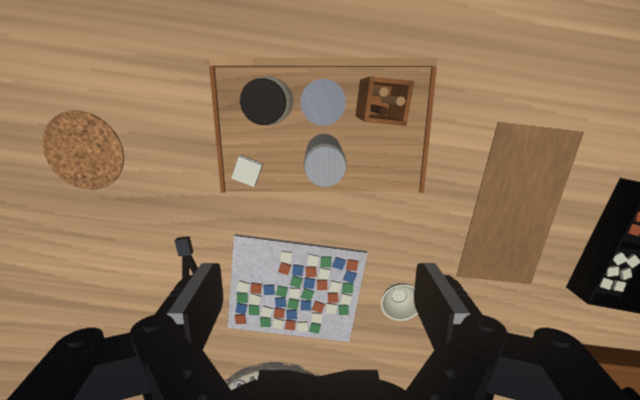

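Run:
```python
import cv2
a=cv2.imread("pics/w0.png")[70:195,230:430]
cv2.imwrite("pics/w0b.png",cv2.convertScaleAbs(cv2.resize(a,None,fx=4,fy=4,interpolation=2),alpha=1.4))
```

```text
(no output)
```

View pics/w0b.png

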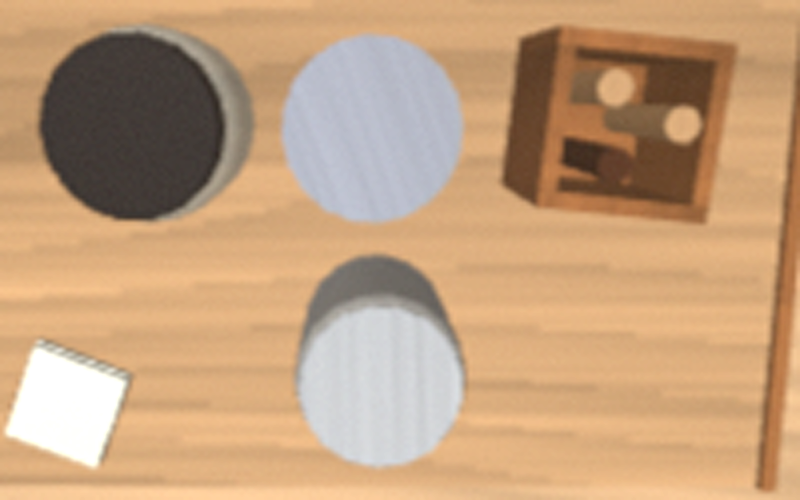

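```bash
cat > m.py <<'E'
from h import *
C=np.load("w0.npy",allow_pickle=True).item()
T,S=get_calibration("top"),get_calibration("scene")
t=lambda u,v:(120+u/2-.25,130+v/2-.25); s=lambda u,v:(230+u/3-.33,130+v/3-.33); q=lambda u,v:(230+u/4-.4,70+v/4-.4)
for n,a,b,c,z in [("jar",(328,84),(356,197),(132,124),103),("can",(409,138),(240,147),(381,384),123),("pot",(468,58),(193,242),(637,124),108),("tin",(397,89),(277,258),(373,128),48)]:
    x,e=tri([T,S,C],[t(*a),s(*b),q(*c)]); x2,e2=tri([S,C],[s(*b),q(*c)]); print(n,x.round(1),e.round(1),x2.round(1),e2.round(1),"wrist@z",ray("wrist",q(*c),z,C).round(1),"top@z",ray("top",t(*a),z).round(1))
c=[ray("wrist",q(*k),108,C) for k in [(565,26),(736,43),(706,222),(543,206)]]
for i in range(4):
    e=c[(i+1)%4]-c[i]; print(c[i].round(1),np.linalg.norm(e).round(1),"dir",np.arctan2(e[1],e[0]).round(3))
print("mat",ray("wrist",(84,149.5),4,C).round(1),[ray("wrist",k,30,C).round(1) for k in[(210,67),(435,67)]])
print("card",[ray("wrist",k,3,C).round(1) for k in[(498,122),(582,131),(531,284),(457,276)]])
E
python3 m.py
```

```text
jar [598.1  67.8  96.2] 1.5 [599.1  67.7  98.4] 0.3 wrist@z [599.3  67.2 103. ] top@z [595.6  66.5 103. ]
can [536.6 -13.9 117.8] 0.8 [537.1 -14.1 118.7] 0.5 wrist@z [537.9 -14.2 123. ] top@z [535.6 -13.3 123. ]
pot [617.3 -73.7 118.7] 3.0 [619.4 -73.5 123.1] 0.3 wrist@z [619.6 -76.4 108. ] top@z [618.5 -74.4 108. ]
tin [604.8  -2.6  43.1] 2.3 [606.6  -2.9  47.2] 0.1 wrist@z [606.6  -2.9  48. ] top@z [602.3  -2.5  48. ]
[642.6 -51.1 108. ] 48.4 dir -1.524
[644.8 -99.5 108. ] 49.4 dir -3.092
[ 595.5 -101.9  108. ] 48.0 dir 1.615
[593.4 -54.  108. ] 49.3 dir 0.058
mat [487.2 342.2   4. ] [array([629. , 151.2,  30. ]), array([ 670.4, -144.2,   30. ])]
card [array([ 612.9, -262.8,    3. ]), array([ 617.6, -390. ,    3. ]), array([ 357.5, -401.4,    3. ]), array([ 354.9, -271.2,    3. ])]
```

```bash
python3 -c "
from plan import *
path([540,-5,340],.141,[((537.5,-14,200),.141,50,85),((537.5,-14,62),.141,35,85)])
print()
path([537.5,-14,62],.141,[((537.5,-14,200),.141,30,40),((570,-332,200),.02,45,40)])
path([570,-332,200],.02,[((570,-332,58),.02,30,40)])"
```

```text
[[85,[-1,3,47],[0,0,-0]],[85,[-1,3,46],[0,0,-0]],[85,[-1.7,2.6,47],[0,0,-0]],[85,[-0,-0,23],[0,0,-0]],[85,[-0,-0,46],[0,0,-0]],[85,[-0,-0,46],[0,0,-0]],[85,[-0,-0,23],[0,0,-0]]]
7 rows end [537.5 -14.   62. ] 0.141

[[40,[0,0,-17],[0,0,-0]],[40,[0,0,-35],[0,0,-0]],[40,[0,0,-34],[0,0,-0]],[40,[0,0,-35],[0,0,-0]],[40,[0,0,-17],[0,0,-0]],[40,[-1,23,-0],[0,0,0.5]],[40,[-1,45,-0],[0,0,1]],[40,[-1,46,-0],[0,0,1]]]
[[40,[0,46,-0],[0,0,1]],[40,[1,45,-0],[0,0,1]],[40,[2,46,-0],[0,0,0.9]],[40,[3,46,-0],[0,0,1]],[40,[1.3,22.4,-0],[0,0,0.5]]]
13 rows end [ 570. -332.  200.] 0.021
[[40,[0,0,18],[0,0,-0]],[40,[0,0,35],[0,0,-0]],[40,[0,0,36],[0,0,-0]],[40,[0,0,35],[0,0,-0]],[40,[0,0,18],[0,0,-0]]]
5 rows end [ 570. -332.   58.] 0.02
```

>>> servo_tool(rows=[[85, [-1, 3, 47], [0, 0, 0]], [85, [-1, 3, 46], [0, 0, 0]], [85, [-1.7, 2.6, 47], [0, 0, 0]], [85, [0, 0, 23], [0, 0, 0]], [85, [0, 0, 46], [0, 0, 0]], [85, [0, 0, 46], [0, 0, 0]], [85, [0, 0, 23], [0, 0, 0]], [85, [0, 0, 0], [0, 0, 0]]], force=40)

```text
clock: 4.7
eef_pos: [536.3, -14.1, 60.5]
tcp_rot: [-3.141, 0.004, 0.14]
contact_force: [-0.3, -0.6, 0.3]
opening: 0.996
```

>>> servo_tool(rows=[[30, [0, 0, 0], [0, 0, 0]], [30, [0, 0, 0], [0, 0, 0]], [30, [0, 0, 0], [0, 0, 0]], [30, [0, 0, 0], [0, 0, 0]], [30, [0, 0, 0], [0, 0, 0]]], force=40)

```text
clock: 5.32
eef_pos: [538.9, -14.0, 63.8]
tcp_rot: [3.141, -0.003, 0.14]
contact_force: [-2.0, 1.3, 5.7]
opening: 0.589
```

>>> servo_tool(rows=[[30, [0, 0, -17], [0, 0, 0]], [30, [0, 0, -35], [0, 0, 0]], [30, [0, 0, -34], [0, 0, 0]], [30, [0, 0, -35], [0, 0, 0]], [30, [0, 0, -17], [0, 0, 0]], [30, [-1, 23, 0], [0, 0, 0.5]], [30, [-1, 45, 0], [0, 0, 1]], [30, [-1, 46, 0], [0, 0, 1]]])

```text
clock: 6.32
eef_pos: [548.8, -128.3, 200.2]
tcp_rot: [-3.141, 0.0, 0.097]
contact_force: [0.2, 0.6, -2.9]
opening: 0.587
```

>>> servo_tool(rows=[[30, [0, 46, 0], [0, 0, 1]], [30, [1, 45, 0], [0, 0, 1]], [30, [2, 46, 0], [0, 0, 0.9]], [30, [3, 46, 0], [0, 0, 1]], [30, [1.3, 22.4, 0], [0, 0, 0.5]], [30, [0, 0, 0], [0, 0, 0]], [30, [0, 0, 0], [0, 0, 0]]])

```text
clock: 7.2
eef_pos: [569.6, -330.8, 199.8]
tcp_rot: [-3.14, 0.001, 0.02]
contact_force: [-0.4, 0.4, -3.9]
opening: 0.593
```

Run:
```python
from h import *
s=sense();print(s["clock"],s["eef_pos"].round(1),s["tcp_rot"].round(3),s["opening"],s["contact_force"])
a=grab_frame("scene")
b=grab_frame("top")
cv2.imwrite("pics/p1.png",np.vstack([cv2.resize(a[20:260,200:520],(800,600))[:, :][0:300],cv2.resize(a[20:260,200:520],(800,600))[300:]]))
```

```text
7.2 [ 569.6 -330.8  199.8] [-3.14e+00  1.00e-03  2.00e-02] 0.5933760702215958 [-0.44194977  0.36629735 -3.92406582]
```

View pics/p1.png

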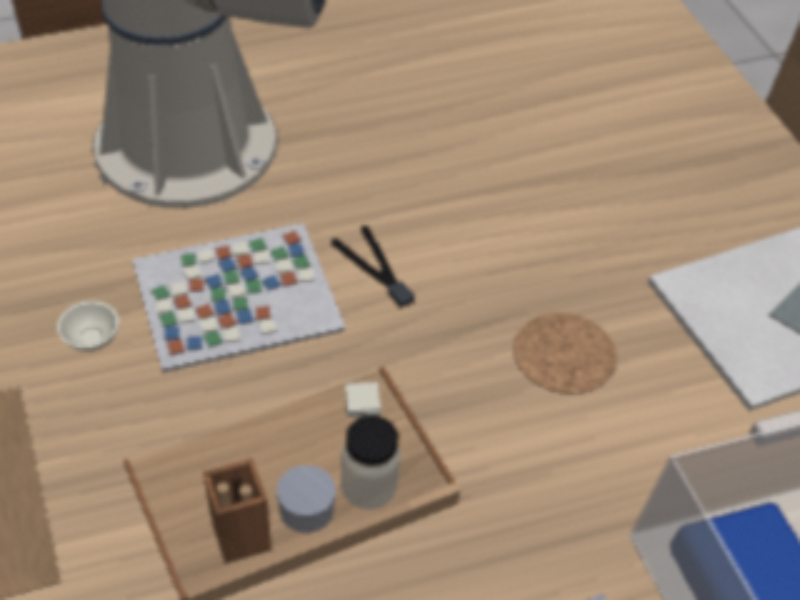

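>>> servo_tool(rows=[[30, [0, 0, 18], [0, 0, 0]], [30, [0, 0, 35], [0, 0, 0]], [30, [0, 0, 36], [0, 0, 0]], [30, [0, 0, 30], [0, 0, 0]], [30, [0, 0, 15], [0, 0, 0]], [30, [0, 0, 6], [0, 0, 0]], [30, [0, 0, 2], [0, 0, 0]], [30, [0, 0, 0], [0, 0, 0]]])

```text
clock: 8.3
eef_pos: [570.7, -332.4, 59.1]
tcp_rot: [3.141, -0.002, 0.02]
contact_force: [0.2, -0.6, -2.8]
opening: 0.588
```

```bash
python3 -c "
from plan import *
path([570,-332,58],.02,[((570,-332,210),.02,50,85),((598.5,67,210),1.71,55,85),((598.5,67,42),1.71,40,85)])
print()
path([598.5,67,42],1.71,[((598.5,67,210),1.71,40,30),((485,-332,210),.02,45,30),((485,-332,48),.02,40,30)])
"
```

```text
[[85,[0,0,-25],[0,0,-0]],[85,[0,0,-51],[0,0,-0]],[85,[0,0,-51],[0,0,-0]],[85,[0,0,-25],[0,0,-0]],[85,[2,-20,-0],[0,0,-4.8]],[85,[7,-39,-0],[0,0,-9.7]],[85,[13,-38,-0],[0,0,-9.7]],[85,[20,-35,-0],[0,0,-9.7]]]
[[85,[25,-31,-0],[0,0,-9.7]],[85,[30,-26,-0],[0,0,-9.7]],[85,[34,-21,-0],[0,0,-9.6]],[85,[38,-15,-0],[0,0,-9.7]],[85,[39,-8,-0],[0,0,-9.7]],[85,[40,-2,-0],[0,0,-9.7]],[85,[19.5,2.4,-0],[0,0,-4.8]],[85,[-0,-0,21],[0,0,-0]]]
[[85,[-0,-0,42],[0,0,-0]],[85,[-0,-0,42],[0,0,-0]],[85,[-0,-0,42],[0,0,-0]],[85,[-0,-0,21],[0,0,-0]]]
20 rows end [598.5  67.   42. ] 1.709

[[30,[0,0,-21],[0,0,-0]],[30,[0,0,-42],[0,0,-0]],[30,[0,0,-42],[0,0,-0]],[30,[0,0,-42],[0,0,-0]],[30,[0,0,-21],[0,0,-0]],[30,[-19,-8,-0],[0,0,4.8]],[30,[-39,-14,-0],[0,0,9.7]],[30,[-41,-7,-0],[0,0,9.7]]]
[[30,[-42,1,-0],[0,0,9.7]],[30,[-40,7,-0],[0,0,9.7]],[30,[-40,14,-0],[0,0,9.7]],[30,[-36,20,-0],[0,0,9.6]],[30,[-32,26,-0],[0,0,9.7]],[30,[-27,31,-0],[0,0,9.7]],[30,[-22,36,-0],[0,0,9.7]],[30,[-7.6,19,-0],[0,0,4.8]]]
[[30,[0,0,20],[0,0,0]],[30,[0,0,41],[0,0,0]],[30,[0,0,40],[0,0,0]],[30,[0,0,41],[0,0,0]],[30,[0,0,20],[0,0,0]]]
21 rows end [ 485. -332.   48.] 0.021
```

>>> servo_tool(rows=[[30, [0, 0, 1], [0, 0, 0]], [30, [0, 0, 1], [0, 0, 0]], [30, [0, 0, 0], [0, 0, 0]]])

```text
clock: 8.68
eef_pos: [571.3, -332.5, 58.9]
tcp_rot: [3.14, -0.003, 0.02]
contact_force: [-3.0, 3.0, 14.6]
opening: 0.59
```

>>> servo_tool(rows=[[30, [0, 0, -1], [0, 0, 0]], [60, [0, 0, 0], [0, 0, 0]], [70, [0, 0, 0], [0, 0, 0]], [85, [0, 0, 0], [0, 0, 0]], [85, [0, 0, 0], [0, 0, 0]], [85, [0, 0, 0], [0, 0, 0]], [85, [0, 0, 0], [0, 0, 0]]])

```text
clock: 9.55
eef_pos: [569.9, -332.0, 57.0]
tcp_rot: [-3.142, 0.0, 0.02]
contact_force: [0.7, -0.5, 1.5]
opening: 0.996
```

>>> servo_tool(rows=[[85, [0, 0, -26], [0, 0, 0]], [85, [0, 0, -51], [0, 0, 0]], [85, [0, 0, -51], [0, 0, 0]], [85, [0, 0, -25], [0, 0, 0]], [85, [0, 0, 0], [0, 0, 0]]])

```text
clock: 10.18
eef_pos: [571.2, -332.8, 212.6]
tcp_rot: [3.139, -0.004, 0.02]
contact_force: [-0.1, -0.1, 0.2]
opening: 0.994
```

```bash
cat > look.py <<'E'
from h import *
import sys
s=sense();print(s["clock"],s["eef_pos"].round(1),s["tcp_rot"].round(3),s["opening"].round(3),s["contact_force"].round(1))
for c in sys.argv[1].split(","):
    C=get_calibration(c); im=grab_frame(c); cv2.imwrite(f"pics/{sys.argv[2]}{c}.png",im)
    for t in sys.argv[3:]:
        for x in boxes_of(c,t)[:1]: print(c,t,round(x["conf"],2),np.round(w(c,x["centre"],C["world_to_cam"])))
E
python3 look.py wrist,top a jar can pot tin
```

```text
Traceback (most recent call last):
  File "look.py", line 3, in <module>
    s=sense();print(s["clock"],s["eef_pos"].round(1),s["tcp_rot"].round(3),s["opening"].round(3),s["contact_force"].round(1))
                                                                           ^^^^^^^^^^^^^^^^^^
AttributeError: 'float' object has no attribute 'round'
```

```bash
sed -i 's/s\["opening"\].round(3)/round(s["opening"],3)/' look.py
python3 look.py wrist,top,scene a jar can pot tin
```

```text
10.175 [ 571.2 -332.8  212.6] [ 3.139 -0.004  0.02 ] 0.994 [-0.1 -0.1  0.2]
wrist can 0.78 [ 574. -332.  121.]
wrist pot 0.91 [ 621. -102.   78.]
top jar 0.6 [587.  66. 104.]
top can 0.57 [ 559. -319.  112.]
top pot 0.97 [617. -72.  89.]
top tin 0.62 [599.  -3.  48.]
scene jar 0.92 [613.  61.  82.]
scene can 0.69 [ 586. -327.   93.]
scene pot 0.69 [639. -76.  85.]
scene tin 0.66 [570. -27.   4.]
```

>>> servo_tool(rows=[[85, [2, -20, 0], [0, 0, -4.8]], [85, [7, -39, 0], [0, 0, -9.7]], [85, [13, -38, 0], [0, 0, -9.7]], [85, [20, -35, 0], [0, 0, -9.7]], [85, [25, -31, 0], [0, 0, -9.7]], [85, [30, -26, 0], [0, 0, -9.7]], [85, [34, -21, 0], [0, 0, -9.6]], [85, [38, -15, 0], [0, 0, -9.7]]])

```text
clock: 11.92
eef_pos: [591.4, -31.0, 210.3]
tcp_rot: [3.141, -0.0, 1.293]
contact_force: [0.3, 0.7, 0.3]
opening: 0.997
```

>>> servo_tool(rows=[[85, [39, -8, 0], [0, 0, -9.7]], [85, [40, -2, 0], [0, 0, -9.7]], [85, [19.5, 2.4, 0], [0, 0, -4.8]], [85, [0, 0, 0], [0, 0, 0]], [85, [0, 0, 0], [0, 0, 0]]])

```text
clock: 12.55
eef_pos: [598.5, 66.5, 210.1]
tcp_rot: [-3.142, 0.0, 1.708]
contact_force: [-0.4, -0.6, -0.3]
opening: 0.995
```

```bash
python3 look.py wrist b jar tin
```

```text
12.55 [598.5  66.5 210.1] [-3.142  0.     1.708] 0.995 [-0.4 -0.6 -0.3]
wrist jar 0.7 [599.  75. 105.]
wrist tin 0.62 [607.   1.  49.]
```

View pics/bwrist.png

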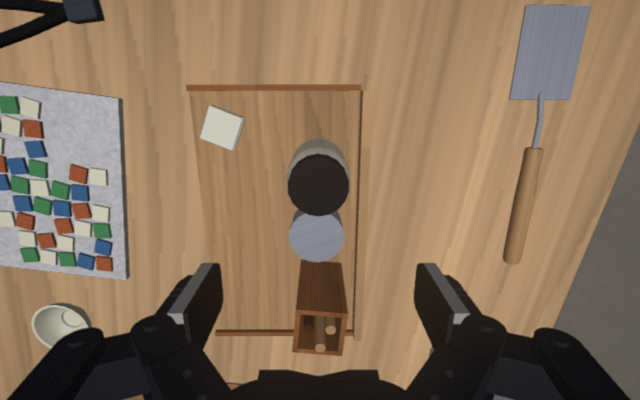

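```bash
python3 -c "
from h import *
print(ray('wrist',(319,184),103),ray('wrist',(317,236),48))"
```

```text
[598.25133442  70.34553509 103.        ] [606.2017098   -1.70224743  48.        ]
```

>>> servo_tool(rows=[[85, [2, 0, 21], [0, 0, 0]], [85, [0, 0, 42], [0, 0, 0]], [85, [0, 0, 42], [0, 0, 0]], [85, [0, 0, 42], [0, 0, 0]], [85, [0, 0, 21], [0, 0, 0]], [85, [0, 0, 0], [0, 0, 0]], [85, [0, 0, 0], [0, 0, 0]]])

```text
clock: 13.58
eef_pos: [599.0, 68.6, 43.1]
tcp_rot: [3.14, 0.0, 1.709]
contact_force: [-0.1, -0.4, 0.1]
opening: 0.995
```

>>> servo_tool(rows=[[30, [0, 0, 0], [0, 0, 0]], [30, [0, 0, 0], [0, 0, 0]], [30, [0, 0, 0], [0, 0, 0]], [30, [0, 0, 0], [0, 0, 0]]], force=40)

```text
clock: 14.08
eef_pos: [598.1, 68.9, 43.9]
tcp_rot: [3.142, 0.0, 1.71]
contact_force: [-4.8, -0.9, 14.5]
opening: 0.639
```

>>> servo_tool(rows=[[30, [0, 0, 0], [0, 0, 0]], [30, [0, 0, -17], [0, 0, 0]], [30, [0, 0, -34], [0, 0, 0]], [30, [0, 0, -42], [0, 0, 0]], [30, [0, 0, -42], [0, 0, 0]], [30, [0, 0, -33], [0, 0, 0]], [30, [0, 0, 0], [0, 0, 0]]])

```text
clock: 14.95
eef_pos: [600.0, 69.2, 213.5]
tcp_rot: [3.136, 0.0, 1.709]
contact_force: [-0.4, 0.0, -3.6]
opening: 0.63
```

```bash
python3 look.py scene,wrist c jar pot tin; python3 -c "
from plan import *
path([598.2,69,210],1.709,[((485,-332,210),.02,45,30)])"
```

```text
14.95 [600.   69.2 213.5] [3.136 0.    1.709] 0.63 [-0.4  0.  -3.6]
scene jar 0.66 [618.  53. 235.]
scene pot 0.97 [636. -76.  87.]
scene tin 0.96 [613.  -4.  52.]
wrist jar 0.68 [596.  80. 268.]
wrist tin 0.41 [599.  80. 266.]
[[30,[-19,-8,-0],[0,0,4.8]],[30,[-40,-14,-0],[0,0,9.7]],[30,[-41,-7,-0],[0,0,9.7]],[30,[-41,1,-0],[0,0,9.7]],[30,[-41,7,-0],[0,0,9.6]],[30,[-39,14,-0],[0,0,9.7]],[30,[-37,21,-0],[0,0,9.7]],[30,[-32,26,-0],[0,0,9.7]]]
[[30,[-27,32,-0],[0,0,9.7]],[30,[-22,35,-0],[0,0,9.6]],[30,[-7.7,19.6,-0],[0,0,4.9]]]
11 rows end [ 485. -332.  210.] 0.02
```

View pics/cscene.png

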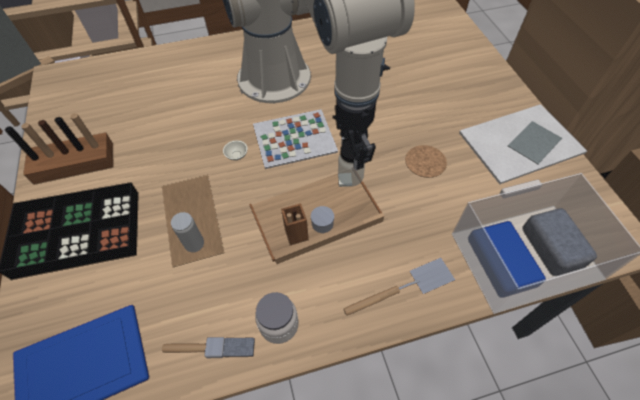

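>>> servo_tool(rows=[[30, [-19, -8, 0], [0, 0, 4.8]], [30, [-40, -14, 0], [0, 0, 9.7]], [30, [-41, -7, 0], [0, 0, 9.7]], [30, [-41, 1, 0], [0, 0, 9.7]], [30, [-41, 7, 0], [0, 0, 9.6]], [30, [-39, 14, 0], [0, 0, 9.7]], [30, [-37, 21, 0], [0, 0, 9.7]], [30, [-32, 26, 0], [0, 0, 9.7]]])

```text
clock: 16.35
eef_pos: [512.7, -232.9, 209.6]
tcp_rot: [-3.141, 0.0, 0.437]
contact_force: [1.0, -1.5, -3.2]
opening: 0.632
```

>>> servo_tool(rows=[[30, [-27, 32, 0], [0, 0, 9.7]], [30, [-22, 35, 0], [0, 0, 9.6]], [30, [-7.7, 19.6, 0], [0, 0, 4.9]], [30, [0, 0, 0], [0, 0, 0]], [30, [0, 0, 21], [0, 0, 0]], [30, [0, 0, 42], [0, 0, 0]], [30, [0, 0, 42], [0, 0, 0]], [30, [0, 0, 40], [0, 0, 0]]])

```text
clock: 17.35
eef_pos: [485.4, -330.9, 63.6]
tcp_rot: [-3.141, 0.0, 0.022]
contact_force: [0.6, -0.0, -3.5]
opening: 0.636
```

>>> servo_tool(rows=[[30, [0, 0, 15], [0, 0, 0]], [30, [0, 0, 8], [0, 0, 0]], [30, [0, 0, 3], [0, 0, 0]], [30, [0, 0, 1], [0, 0, 0]], [30, [0, 0, 0], [0, 0, 0]], [30, [0, 0, 0], [0, 0, 0]]])

```text
clock: 18.1
eef_pos: [486.3, -332.6, 39.3]
tcp_rot: [3.14, -0.002, 0.02]
contact_force: [2.5, 1.8, 5.7]
opening: 0.632
```

>>> servo_tool(rows=[[60, [0, 0, 0], [0, 0, 0]], [70, [0, 0, 0], [0, 0, 0]], [85, [0, 0, 0], [0, 0, 0]], [85, [0, 0, 0], [0, 0, 0]], [85, [0, 0, 0], [0, 0, 0]]])

```text
clock: 18.73
eef_pos: [485.2, -332.1, 38.0]
tcp_rot: [-3.142, 0.0, 0.02]
contact_force: [0.4, -0.3, 0.0]
opening: 0.994
```

>>> servo_tool(rows=[[85, [0, 0, -10], [0, 0, 0]], [85, [0, 0, -30], [0, 0, 0]], [85, [0, 0, -50], [0, 0, 0]], [85, [0, 0, -50], [0, 0, 0]], [85, [0, 0, -32], [0, 0, 0]], [85, [0, 0, 0], [0, 0, 0]]])

```text
clock: 19.48
eef_pos: [486.8, -333.1, 213.8]
tcp_rot: [3.138, -0.005, 0.02]
contact_force: [-0.1, 0.7, -1.1]
opening: 0.996
```

```bash
python3 look.py wrist d jar can; python3 -c "
from plan import *
path([485,-332,210],.02,[((619.3,-76,210),1.625,50,85)])"
```

```text
19.475 [ 486.8 -333.1  213.8] [ 3.138 -0.005  0.02 ] 0.996 [-0.1  0.7 -1.1]
wrist jar 0.72 [ 497. -335.   98.]
wrist can 0.95 [ 566. -331.  117.]
[[85,[7,-13,-0],[0,0,-4.6]],[85,[16,-24,-0],[0,0,-9.2]],[85,[19,-21,-0],[0,0,-9.2]],[85,[23,-18,-0],[0,0,-9.2]],[85,[25,-14,-0],[0,0,-9.2]],[85,[28,-10,-0],[0,0,-9.2]],[85,[28,-5,-0],[0,0,-9.2]],[85,[29,-1,-0],[0,0,-9.2]]]
[[85,[28,4,-0],[0,0,-9.2]],[85,[28,9,-0],[0,0,-9.2]],[85,[13,6.2,-0],[0,0,-4.6]]]
11 rows end [619.3 -76.  210. ] 1.626
```

>>> servo_tool(rows=[[85, [7, -13, 0], [0, 0, -4.6]], [85, [16, -24, 0], [0, 0, -9.2]], [85, [19, -21, 0], [0, 0, -9.2]], [85, [23, -18, 0], [0, 0, -9.2]], [85, [25, -14, 0], [0, 0, -9.2]], [85, [28, -10, 0], [0, 0, -9.2]], [85, [28, -5, 0], [0, 0, -9.2]], [85, [29, -1, 0], [0, 0, -9.2]]])

```text
clock: 20.62
eef_pos: [585.2, -138.7, 208.3]
tcp_rot: [-3.139, 0.0, 1.23]
contact_force: [0.2, -1.1, 1.0]
opening: 0.994
```

>>> servo_tool(rows=[[85, [28, 4, 0], [0, 0, -9.2]], [85, [28, 9, 0], [0, 0, -9.2]], [85, [13, 6.2, 0], [0, 0, -4.6]], [85, [0, 0, 0], [0, 0, 0]], [85, [0, 0, 0], [0, 0, 0]]])

```text
clock: 21.25
eef_pos: [618.8, -76.5, 209.1]
tcp_rot: [-3.14, -0.0, 1.624]
contact_force: [0.2, -0.8, 0.3]
opening: 0.991
```

```bash
python3 look.py wrist e pot tin
```

```text
21.25 [618.8 -76.5 209.1] [-3.14  -0.     1.624] 0.991 [ 0.2 -0.8  0.3]
wrist pot 0.87 [621. -72.  93.]
wrist tin 0.66 [608.  -4.  51.]
```

View pics/ewrist.png

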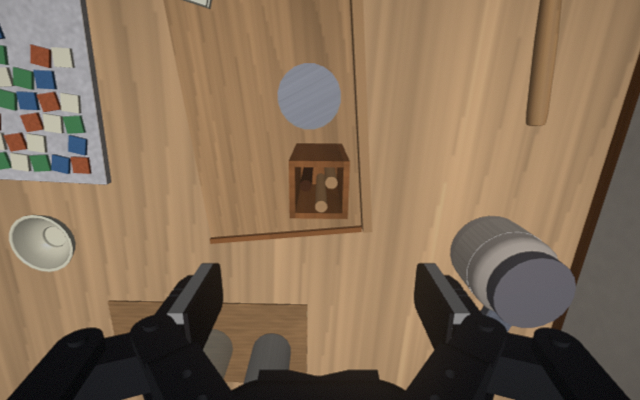

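>>> servo_tool(rows=[[85, [0, 0, 20], [0, 0, 0]], [85, [0, 0, 40], [0, 0, 0]], [85, [0, 0, 40], [0, 0, 0]], [85, [0, 0, 38], [0, 0, 0]], [85, [0, 0, 20], [0, 0, 0]], [85, [0, 0, 0], [0, 0, 0]], [85, [0, 0, 0], [0, 0, 0]]])

```text
clock: 22.28
eef_pos: [620.6, -76.4, 53.5]
tcp_rot: [3.14, 0.0, 1.625]
contact_force: [0.6, -0.9, 0.6]
opening: 0.997
```

>>> servo_tool(rows=[[30, [0, 0, 0], [0, 0, 0]], [30, [0, 0, 0], [0, 0, 0]], [30, [0, 0, 0], [0, 0, 0]], [30, [0, 0, 0], [0, 0, 0]], [30, [0, 0, 0], [0, 0, 0]]], force=40)

```text
clock: 22.9
eef_pos: [620.0, -76.2, 53.3]
tcp_rot: [3.14, 0.0, 1.626]
contact_force: [-2.1, -0.3, 6.8]
opening: 0.579
```

```bash
python3 look.py wrist f pot tin; python3 -c "
from plan import *
path([619.3,-76,210],1.626,[((400,-332,210),.02,45,30)])"
```

```text
22.9 [620.  -76.2  53.3] [3.14  0.    1.626] 0.579 [-2.1 -0.3  6.8]
wrist pot 0.77 [620. -67.  97.]
wrist tin 0.55 [607.  -2.  50.]
[[30,[-12,-12,-0],[0,0,4.6]],[30,[-26,-21,-0],[0,0,9.2]],[30,[-29,-17,-0],[0,0,9.2]],[30,[-32,-12,-0],[0,0,9.2]],[30,[-33,-6,-0],[0,0,9.2]],[30,[-34,-2,-0],[0,0,9.2]],[30,[-33,4,-0],[0,0,9.2]],[30,[-32,10,-0],[0,0,9.2]]]
[[30,[-31,14,-0],[0,0,9.2]],[30,[-28,19,-0],[0,0,9.2]],[30,[-12,11.7,-0],[0,0,4.6]]]
11 rows end [ 400. -332.  210.] 0.02
```

>>> servo_tool(rows=[[30, [0, 0, -17], [0, 0, 0]], [30, [0, 0, -34], [0, 0, 0]], [30, [0, 0, -40], [0, 0, 0]], [30, [0, 0, -40], [0, 0, 0]], [30, [0, 0, -27], [0, 0, 0]], [30, [-12, -12, 0], [0, 0, 4.6]], [30, [-26, -21, 0], [0, 0, 9.2]], [30, [-29, -17, 0], [0, 0, 9.2]]])

```text
clock: 24.05
eef_pos: [563.9, -140.0, 211.1]
tcp_rot: [3.141, -0.0, 1.22]
contact_force: [0.2, -0.4, -1.7]
opening: 0.58
```

>>> servo_tool(rows=[[30, [-32, -12, 0], [0, 0, 9.2]], [30, [-33, -6, 0], [0, 0, 9.2]], [30, [-34, -2, 0], [0, 0, 9.2]], [30, [-33, 4, 0], [0, 0, 9.2]], [30, [-32, 10, 0], [0, 0, 9.2]], [30, [-31, 14, 0], [0, 0, 9.2]], [30, [-28, 19, 0], [0, 0, 9.2]], [30, [-12, 11.7, 0], [0, 0, 4.6]]])

```text
clock: 25.05
eef_pos: [399.0, -333.1, 211.1]
tcp_rot: [3.141, -0.0, 0.015]
contact_force: [0.6, -0.3, -2.0]
opening: 0.576
```

>>> servo_tool(rows=[[30, [0, 0, 0], [0, 0, 0]], [30, [0, 0, 20], [0, 0, 0]], [30, [0, 0, 40], [0, 0, 0]], [30, [0, 0, 45], [0, 0, 0]], [30, [0, 0, 35], [0, 0, 0]], [30, [0, 0, 14], [0, 0, 0]], [30, [0, 0, 6], [0, 0, 0]], [30, [0, 0, 2], [0, 0, 0]]])

```text
clock: 26.05
eef_pos: [400.9, -332.5, 48.9]
tcp_rot: [3.141, -0.001, 0.021]
contact_force: [0.6, -0.5, -2.3]
opening: 0.578
```

>>> servo_tool(rows=[[30, [0, 0, 0], [0, 0, 0]], [30, [0, 0, 0], [0, 0, 0]]])

```text
clock: 26.3
eef_pos: [400.6, -332.5, 48.9]
tcp_rot: [3.141, -0.001, 0.02]
contact_force: [0.5, 0.5, -2.8]
opening: 0.575
```

>>> servo_tool(rows=[[30, [0, 0, 1.5], [0, 0, 0]], [30, [0, 0, 0], [0, 0, 0]]])

```text
clock: 26.55
eef_pos: [400.8, -332.4, 48.2]
tcp_rot: [3.141, -0.001, 0.02]
contact_force: [-1.7, 4.0, 15.8]
opening: 0.578
```

>>> servo_tool(rows=[[60, [0, 0, 0], [0, 0, 0]], [70, [0, 0, 0], [0, 0, 0]], [85, [0, 0, 0], [0, 0, 0]], [85, [0, 0, 0], [0, 0, 0]], [85, [0, 0, 0], [0, 0, 0]]])

```text
clock: 27.18
eef_pos: [400.1, -332.1, 46.5]
tcp_rot: [-3.142, 0.0, 0.02]
contact_force: [0.5, 0.7, 1.1]
opening: 0.995
```

>>> servo_tool(rows=[[85, [0, 0, -10], [0, 0, 0]], [85, [0, 0, -30], [0, 0, 0]], [85, [0, 0, -50], [0, 0, 0]], [85, [0, 0, -50], [0, 0, 0]], [85, [0, 0, -23.5], [0, 0, 0]], [85, [0, 0, 0], [0, 0, 0]]])

```text
clock: 27.92
eef_pos: [401.2, -332.9, 212.5]
tcp_rot: [3.139, -0.003, 0.02]
contact_force: [0.1, -0.7, 0.3]
opening: 0.997
```

```bash
python3 look.py wrist,scene g jar can pot tin; python3 -c "
from plan import *
path([400,-332,210],.02,[((606,-2.5,210),.14,50,85),((606,-2.5,14),.14,40,85)])
path([606,-2.5,14],.14,[((606,-2.5,150),.14,40,30),((485,343,150),.14,45,30),((485,343,14),.14,40,30)])
"
python3 - <<'E'
import cv2
cv2.imwrite("pics/gs.png",cv2.resize(cv2.imread("pics/gscene.png")[130:280,140:460],(800,375)))
E
```

```text
27.925 [ 401.2 -332.9  212.5] [ 3.139e+00 -3.000e-03  2.000e-02] 0.997 [ 0.1 -0.7  0.3]
wrist jar 0.67 [ 488. -334.   97.]
wrist can 0.91 [ 545. -332.   62.]
wrist pot 0.62 [ 403. -330.   85.]
scene jar 0.8 [ 494. -322.   92.]
scene can 0.8 [ 584. -327.   94.]
scene pot 0.61 [ 420. -328.   85.]
scene tin 0.63 [615.  -6.  49.]
[[85,[15,-23,-0],[0,0,-0.5]],[85,[31,-46,-0],[0,0,-1]],[85,[32,-46,-0],[0,0,-1]],[85,[32,-45,-0],[0,0,-0.9]],[85,[33,-45,-0],[0,0,-1]],[85,[34,-44,-0],[0,0,-1]],[85,[34,-43,-0],[0,0,-1]],[85,[18.1,-21.6,-0],[0,0,-0.5]]]
[[85,[-0,-0,24],[0,0,0]],[85,[-0,-0,50],[0,0,0]],[85,[-0,-0,48],[0,0,0]],[85,[-0,-0,50],[0,0,0]],[85,[-0,-0,24],[0,0,0]]]
13 rows end [606.   -2.5  14. ] 0.14
[[30,[0,0,-23],[0,0,-0]],[30,[0,0,-45],[0,0,-0]],[30,[0,0,-45],[0,0,-0]],[30,[0,0,-23],[0,0,-0]],[30,[-4,-22,-0],[0,0,-0]],[30,[-9,-45,-0],[0,0,-0]],[30,[-9,-45,-0],[0,0,-0]],[30,[-9,-45,-0],[0,0,-0]]]
[[30,[-9,-45,-0],[0,0,-0]],[30,[-9,-45,-0],[0,0,-0]],[30,[-9,-45,-0],[0,0,-0]],[30,[-9,-45,-0],[0,0,-0]],[30,[-4.6,-22,-0],[0,0,-0]],[30,[-0,-0,23],[0,0,-0]],[30,[-0,-0,45],[0,0,-0]],[30,[-0,-0,45],[0,0,-0]]]
[[30,[-0,-0,23],[0,0,-0]]]
17 rows end [485. 343.  14.] 0.14
```

View pics/gs.png

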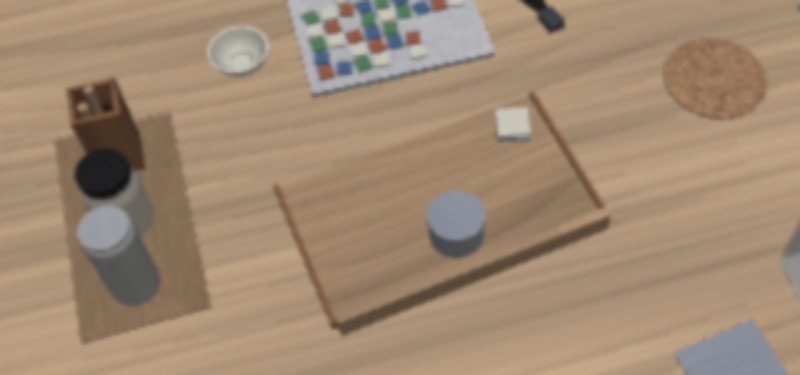

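>>> servo_tool(rows=[[85, [15, -23, 0], [0, 0, -0.5]], [85, [31, -46, 0], [0, 0, -1]], [85, [32, -46, 0], [0, 0, -1]], [85, [32, -45, 0], [0, 0, -0.9]], [85, [33, -45, 0], [0, 0, -1]], [85, [34, -44, 0], [0, 0, -1]], [85, [34, -43, 0], [0, 0, -1]], [85, [18.1, -21.6, 0], [0, 0, -0.5]]])

```text
clock: 29.42
eef_pos: [607.3, -0.0, 209.8]
tcp_rot: [-3.141, -0.0, 0.143]
contact_force: [-0.3, 0.2, 0.8]
opening: 0.995
```

>>> servo_tool(rows=[[85, [0, 0, 24], [0, 0, 0]], [85, [0, 0, 50], [0, 0, 0]], [85, [0, 0, 48], [0, 0, 0]], [85, [0, 0, 40], [0, 0, 0]], [85, [0, 0, 22], [0, 0, 0]], [85, [0, 0, 10], [0, 0, 0]], [85, [0, 0, 2], [0, 0, 0]], [85, [0, 0, 0], [0, 0, 0]]])

```text
clock: 30.42
eef_pos: [606.9, -2.6, 14.9]
tcp_rot: [3.141, -0.001, 0.14]
contact_force: [-0.0, 0.0, 0.9]
opening: 0.998
```

>>> servo_tool(rows=[[35, [0, 0, 0], [0, 0, 0]], [35, [0, 0, 0], [0, 0, 0]], [35, [0, 0, 0], [0, 0, 0]], [35, [0, 0, 0], [0, 0, 0]], [35, [0, 0, 0], [0, 0, 0]]], force=40)

```text
clock: 31.05
eef_pos: [606.8, -2.4, 15.8]
tcp_rot: [-3.142, -0.002, 0.14]
contact_force: [-2.8, 1.0, 11.2]
opening: 0.658
```

```bash
python3 -c "
from plan import *
path([606,-2.5,14],.14,[((606,-2.5,170),.14,40,35),((420,290,200),.14,45,35)])
"
```

```text
[[35,[0,0,-26],[0,0,-0]],[35,[0,0,-52],[0,0,-0]],[35,[0,0,-52],[0,0,-0]],[35,[0,0,-26],[0,0,-0]],[35,[-10,-23,-2],[0,0,-0]],[35,[-21,-45,-4],[0,0,-0]],[35,[-20,-45,-5],[0,0,-0]],[35,[-21,-45,-4],[0,0,-0]]]
[[35,[-20,-45,-4],[0,0,-0]],[35,[-21,-45,-5],[0,0,-0]],[35,[-20,-45,-4],[0,0,-0]],[35,[-10.4,-22.6,-2],[0,0,-0]]]
12 rows end [420. 290. 200.] 0.14
```

>>> servo_tool(rows=[[35, [0, 0, -26], [0, 0, 0]], [35, [0, 0, -52], [0, 0, 0]], [35, [0, 0, -52], [0, 0, 0]], [35, [0, 0, -26], [0, 0, 0]], [35, [-10, -23, -2], [0, 0, 0]], [35, [-21, -45, -4], [0, 0, 0]], [35, [-20, -45, -5], [0, 0, 0]], [35, [-21, -45, -4], [0, 0, 0]]])

```text
clock: 32.05
eef_pos: [510.1, 145.4, 183.9]
tcp_rot: [-3.142, 0.002, 0.14]
contact_force: [-0.3, 1.1, -1.7]
opening: 0.658
```

>>> servo_tool(rows=[[35, [-20, -45, -4], [0, 0, 0]], [35, [-21, -45, -5], [0, 0, 0]], [35, [-20, -45, -4], [0, 0, 0]], [35, [-10.4, -22.6, -2], [0, 0, 0]], [35, [0, 0, 0], [0, 0, 0]], [35, [0, 0, 0], [0, 0, 0]]])

```text
clock: 32.8
eef_pos: [419.2, 289.3, 199.2]
tcp_rot: [3.141, 0.001, 0.141]
contact_force: [0.0, -0.7, -0.5]
opening: 0.655
```

Run:
```python
from h import *
s=sense();print(s["eef_pos"].round(1),s["opening"])
im=grab_frame("wrist"); cv2.imwrite("pics/mat.png",im)
for x in boxes_of("wrist","mat")[:1]: print("mat",x["conf"],w("wrist",x["centre"]).round(1))
for x in trace("wrist","mat")[:1]:
    m=x["mask"].astype(np.uint8); c=max(cv2.findContours(m,0,1)[0],key=cv2.contourArea)
    P=np.array([ray("wrist",p[0],4)[:2] for p in c]).astype(np.float32); print(x["conf"],P.min(0),P.max(0),(P.min(0)+P.max(0))/2,cv2.minEnclosingCircle(P))
```

```text
[419.2 289.3 199.2] 0.6546440563437768
mat 0.77 [486.3 343.6   2.1]
0.91 [425.5666 284.337 ] [544.75525 402.87552] [485.16092 343.60626] ((485.2054748535156, 343.68621826171875), 60.10282516479492)
```

View pics/mat.png

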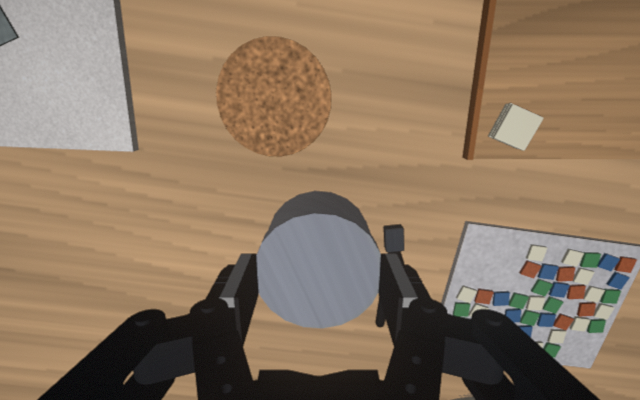

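```bash
python3 -c "
from h import *
p=ray('wrist',(319,270),233);e=sense()['eef_pos'];d=p-e;print(d)
from plan import *
g=np.array([485.2,343.7])-d[:2];print(g)
path(e,.14,[((g[0],g[1],60),.14,45,35)])"
```

```text
[ 2.18459936 -0.64737071 33.30775942]
[483.01540064 344.34737071]
[[35,[12,-8,23],[0,0,-0]],[35,[23,-15,47],[0,0,-0]],[35,[23,-15,46],[0,0,-0]],[35,[12,-8,23.7],[0,0,-0]]]
4 rows end [483.  344.3  60. ] 0.14
```

>>> servo_tool(rows=[[35, [12, -8, 23], [0, 0, 0]], [35, [23, -15, 47], [0, 0, 0]], [35, [23, -15, 46], [0, 0, 0]], [35, [12, -8, 24], [0, 0, 0]], [35, [0, 0, 28], [0, 0, 0]], [35, [0, 0, 14], [0, 0, 0]], [35, [0, 0, 5], [0, 0, 0]], [35, [0, 0, 2], [0, 0, 0]]])

```text
clock: 33.95
eef_pos: [482.9, 344.7, 11.9]
tcp_rot: [3.141, 0.0, 0.14]
contact_force: [-4.9, -5.6, 15.2]
opening: 0.657
```

>>> servo_tool(rows=[[35, [0, 0, 0], [0, 0, 0]], [35, [0, 0, 0], [0, 0, 0]]])

```text
clock: 34.2
eef_pos: [483.6, 345.6, 12.0]
tcp_rot: [-3.141, -0.002, 0.14]
contact_force: [0.3, -0.7, 0.9]
opening: 0.654
```

>>> servo_tool(rows=[[65, [0, 0, 0], [0, 0, 0]], [75, [0, 0, 0], [0, 0, 0]], [85, [0, 0, 0], [0, 0, 0]], [85, [0, 0, 0], [0, 0, 0]], [85, [0, 0, 0], [0, 0, 0]]])

```text
clock: 34.83
eef_pos: [482.9, 345.2, 11.1]
tcp_rot: [3.142, 0.0, 0.14]
contact_force: [-0.3, 1.4, -0.4]
opening: 0.995
```

>>> servo_tool(rows=[[85, [0, 0, -10], [0, 0, 0]], [85, [0, 0, -30], [0, 0, 0]], [85, [0, 0, -50], [0, 0, 0]], [85, [-20, 0, -50], [0, 0, 0]], [85, [-40, 0, -50], [0, 0, 0]], [85, [0, 0, 0], [0, 0, 0]], [85, [0, 0, 0], [0, 0, 0]]])

```text
clock: 35.7
eef_pos: [424.5, 337.0, 200.3]
tcp_rot: [-3.141, -0.001, 0.141]
contact_force: [0.2, -0.5, -0.4]
opening: 0.991
```

Run:
```python
from h import *
s=sense();print(s["clock"],s["eef_pos"].round(1),s["tcp_rot"].round(3))
im=grab_frame("wrist"); cv2.imwrite("pics/mat2.png",im)
for t,z in[("mat",4),("tin",44)]:
  for x in boxes_of("wrist",t)[:1]: print(t,x["conf"],w("wrist",x["centre"]).round(1))
  for x in trace("wrist",t)[:1]:
    m=x["mask"].astype(np.uint8); c=max(cv2.findContours(m,0,1)[0],key=cv2.contourArea)
    P=np.array([ray("wrist",p[0],z)[:2] for p in c]).astype(np.float32); print(x["conf"],P.min(0),P.max(0),cv2.minEnclosingCircle(P))
```

```text
35.7 [424.5 337.  200.3] [-3.141e+00 -1.000e-03  1.410e-01]
mat 0.93 [488.7 347.3   0.9]
0.71 [424.2052 284.237 ] [542.8271 402.08  ] ((483.25372314453125, 343.2997741699219), 59.58442687988281)
tin 0.62 [481.2 346.4  44.9]
0.6 [453.26428 314.27588] [511.7827  373.15176] ((482.4388122558594, 343.7598571777344), 29.609615325927734)
```

View pics/mat2.png

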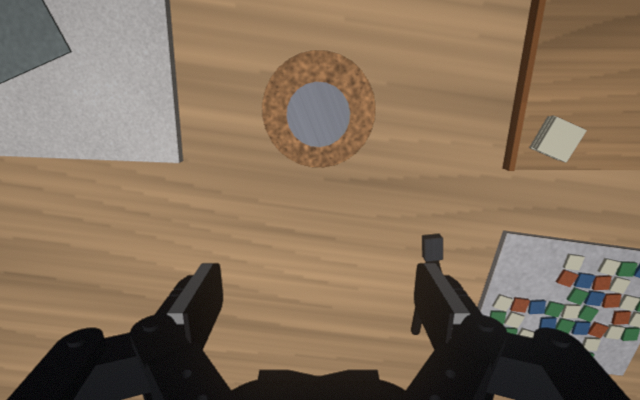

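```bash
python3 -c "
from plan import *
path([423.5,336.9,201],.14,[((400,-332,210),.02,55,85),((400,-332,47),.02,45,85)])
print()
path([400,-332,47],.02,[((400,-332,210),.02,45,30),((619.3,-76,210),1.626,45,30),((619.3,-76,53),1.626,35,30)])
"
```

```text
[[85,[-5,27,-0],[0,0,0.3]],[85,[-9,55,-1],[0,0,0.6]],[85,[-9,56,-1],[0,0,0.5]],[85,[-9,55,-1],[0,0,0.6]],[85,[-7,55,-0],[0,0,0.6]],[85,[-8,55,-1],[0,0,0.6]],[85,[-6,56,-1],[0,0,0.5]],[85,[-6,55,-1],[0,0,0.6]]]
[[85,[-6,55,-0],[0,0,0.6]],[85,[-5,56,-1],[0,0,0.5]],[85,[-4,56,-1],[0,0,0.6]],[85,[-4,55,-1],[0,0,0.6]],[85,[-2,28.1,-0],[0,0,0.3]],[85,[0,0,27],[0,0,-0]],[85,[0,0,54],[0,0,-0]],[85,[0,0,55],[0,0,-0]]]
[[85,[0,0,27],[0,0,-0]]]
17 rows end [ 400. -332.   47.] 0.02

[[30,[0,0,-27],[0,0,-0]],[30,[0,0,-54],[0,0,-0]],[30,[0,0,-55],[0,0,-0]],[30,[0,0,-27],[0,0,-0]],[30,[11,-13,-0],[0,0,-4.6]],[30,[25,-23,-0],[0,0,-9.2]],[30,[27,-19,-0],[0,0,-9.2]],[30,[31,-14,-0],[0,0,-9.2]]]
[[30,[32,-10,-0],[0,0,-9.2]],[30,[34,-4,-0],[0,0,-9.2]],[30,[33,2,-0],[0,0,-9.2]],[30,[33,6,-0],[0,0,-9.2]],[30,[32,12,-0],[0,0,-9.2]],[30,[29,17,-0],[0,0,-9.2]],[30,[13,10.8,-0],[0,0,-4.6]],[30,[0,0,20],[0,0,-0]]]
[[30,[0,0,39],[0,0,-0]],[30,[0,0,39],[0,0,-0]],[30,[0,0,39],[0,0,-0]],[30,[0,0,20],[0,0,-0]]]
20 rows end [619.3 -76.   53. ] 1.626
```

>>> servo_tool(rows=[[85, [-5, 27, 0], [0, 0, 0.3]], [85, [-9, 55, -1], [0, 0, 0.6]], [85, [-9, 56, -1], [0, 0, 0.5]], [85, [-9, 55, -1], [0, 0, 0.6]], [85, [-7, 55, 0], [0, 0, 0.6]], [85, [-8, 55, -1], [0, 0, 0.6]], [85, [-6, 56, -1], [0, 0, 0.5]], [85, [-6, 55, -1], [0, 0, 0.6]]])

```text
clock: 36.95
eef_pos: [410.0, -83.1, 205.5]
tcp_rot: [-3.141, 0.001, 0.065]
contact_force: [2.2, 0.0, 0.6]
opening: 0.993
```

>>> servo_tool(rows=[[85, [-6, 55, 0], [0, 0, 0.6]], [85, [-5, 56, -1], [0, 0, 0.5]], [85, [-4, 56, -1], [0, 0, 0.6]], [85, [-4, 55, -1], [0, 0, 0.6]], [85, [-2, 28.1, 0], [0, 0, 0.3]], [85, [0, 0, 0], [0, 0, 0]], [85, [0, 0, 0], [0, 0, 0]], [85, [0, 0, 0], [0, 0, 0]]])

```text
clock: 37.95
eef_pos: [401.2, -331.0, 208.6]
tcp_rot: [-3.141, 0.0, 0.021]
contact_force: [0.3, -0.2, -0.6]
opening: 0.997
```

>>> servo_tool(rows=[[85, [-0.5, 0.5, 27], [0, 0, 0]], [85, [0, 0, 50], [0, 0, 0]], [85, [0, 0, 50], [0, 0, 0]], [85, [0, 0, 25], [0, 0, 0]], [85, [0, 0, 10], [0, 0, 0]], [85, [0, 0, 0], [0, 0, 0]], [85, [0, 0, 0], [0, 0, 0]]])

```text
clock: 38.83
eef_pos: [401.6, -332.9, 48.1]
tcp_rot: [3.14, -0.002, 0.02]
contact_force: [0.1, 0.4, -0.3]
opening: 0.995
```

>>> servo_tool(rows=[[30, [0, 0, 0], [0, 0, 0]], [30, [0, 0, 0], [0, 0, 0]], [30, [0, 0, 0], [0, 0, 0]], [30, [0, 0, 0], [0, 0, 0]], [30, [0, 0, 0], [0, 0, 0]]], force=40)

```text
clock: 39.45
eef_pos: [401.0, -332.6, 47.7]
tcp_rot: [3.141, -0.001, 0.02]
contact_force: [-0.9, 2.0, 7.3]
opening: 0.577
```

>>> servo_tool(rows=[[30, [0, 0, -27], [0, 0, 0]], [30, [0, 0, -54], [0, 0, 0]], [30, [0, 0, -55], [0, 0, 0]], [30, [0, 0, -27], [0, 0, 0]], [30, [11, -13, 0], [0, 0, -4.6]], [30, [25, -23, 0], [0, 0, -9.2]], [30, [27, -19, 0], [0, 0, -9.2]], [30, [31, -14, 0], [0, 0, -9.2]]])

```text
clock: 40.45
eef_pos: [478.0, -242.2, 209.9]
tcp_rot: [-3.141, 0.0, 0.587]
contact_force: [0.0, 0.2, -1.6]
opening: 0.578
```

>>> servo_tool(rows=[[30, [32, -10, 0], [0, 0, -9.2]], [30, [34, -4, 0], [0, 0, -9.2]], [30, [33, 2, 0], [0, 0, -9.2]], [30, [33, 6, 0], [0, 0, -9.2]], [30, [32, 12, 0], [0, 0, -9.2]], [30, [29, 17, 0], [0, 0, -9.2]], [30, [13, 10.8, 0], [0, 0, -4.6]], [30, [0, 0, 0], [0, 0, 0]]])

```text
clock: 41.45
eef_pos: [620.1, -75.7, 209.5]
tcp_rot: [-3.141, -0.0, 1.626]
contact_force: [0.2, 0.5, -1.1]
opening: 0.578
```

>>> servo_tool(rows=[[30, [0, 0, 20], [0, 0, 0]], [30, [0, 0, 40], [0, 0, 0]], [30, [0, 0, 40], [0, 0, 0]], [30, [0, 0, 30], [0, 0, 0]], [30, [0, 0, 15], [0, 0, 0]], [30, [0, 0, 8], [0, 0, 0]], [30, [0, 0, 0], [0, 0, 0]], [30, [0, 0, 0], [0, 0, 0]]])

```text
clock: 42.45
eef_pos: [620.7, -76.6, 58.0]
tcp_rot: [3.14, 0.0, 1.626]
contact_force: [-0.0, 1.1, -1.3]
opening: 0.581
```

>>> servo_tool(rows=[[30, [0, 0, 3], [0, 0, 0]], [30, [0, 0, 1], [0, 0, 0]], [30, [0, 0, 0], [0, 0, 0]]])

```text
clock: 42.82
eef_pos: [619.9, -76.5, 52.9]
tcp_rot: [-3.142, -0.0, 1.626]
contact_force: [0.2, 0.0, -2.6]
opening: 0.578
```

>>> servo_tool(rows=[[30, [0, 0, 1], [0, 0, 0]], [30, [0, 0, 0], [0, 0, 0]]])

```text
clock: 43.08
eef_pos: [620.0, -76.5, 52.8]
tcp_rot: [3.142, 0.0, 1.626]
contact_force: [-3.0, -0.3, 6.8]
opening: 0.579
```

```bash
python3 -c "
from plan import *
path([619.6,-76.4,210],1.626,[((485,-332,210),.02,50,85)])
print()
path([485,-332,210],.02,[((598.2,69,210),1.709,45,30)])
path([598.2,69,210],1.709,[((570,-332,210),.02,45,30)])
path([570,-332,210],.02,[((537.5,-14,210),.141,45,30)])
"
```

```text
[[85,[-12,-7,-0],[0,0,4.6]],[85,[-26,-13,-0],[0,0,9.2]],[85,[-28,-9,-0],[0,0,9.2]],[85,[-29,-4,-0],[0,0,9.2]],[85,[-28,1,-0],[0,0,9.2]],[85,[-29,5,-0],[0,0,9.2]],[85,[-27,10,-0],[0,0,9.2]],[85,[-25,14,-0],[0,0,9.2]]]
[[85,[-23,18,-0],[0,0,9.2]],[85,[-20,21,-0],[0,0,9.2]],[85,[-7.7,11.9,-0],[0,0,4.6]]]
11 rows end [ 485. -332.  210.] 0.02

[[30,[6,-20,-0],[0,0,-4.8]],[30,[15,-39,-0],[0,0,-9.7]],[30,[22,-35,-0],[0,0,-9.7]],[30,[28,-32,-0],[0,0,-9.7]],[30,[32,-26,-0],[0,0,-9.6]],[30,[36,-21,-0],[0,0,-9.7]],[30,[39,-14,-0],[0,0,-9.7]],[30,[41,-7,-0],[0,0,-9.7]]]
[[30,[42,-0,-0],[0,0,-9.7]],[30,[41,6,-0],[0,0,-9.6]],[30,[19.6,6.9,-0],[0,0,-4.9]]]
11 rows end [598.2  69.  210. ] 1.709
[[30,[-20,-4,-0],[0,0,4.8]],[30,[-40,-5,-0],[0,0,9.7]],[30,[-40,2,-0],[0,0,9.7]],[30,[-39,8,-0],[0,0,9.7]],[30,[-37,15,-0],[0,0,9.6]],[30,[-35,21,-0],[0,0,9.7]],[30,[-30,27,-0],[0,0,9.7]],[30,[-25,31,-0],[0,0,9.7]]]
[[30,[-20,35,-0],[0,0,9.7]],[30,[-13,38,-0],[0,0,9.6]],[30,[-4,19.6,-0],[0,0,4.9]]]
11 rows end [ 570. -332.  210.] 0.02
[[30,[-2,-23,-0],[0,0,-0.5]],[30,[-3,-45,-0],[0,0,-1]],[30,[-3,-46,-0],[0,0,-1]],[30,[-1,-46,-0],[0,0,-1]],[30,[-1,-45,-0],[0,0,-1]],[30,[-1,-46,-0],[0,0,-0.9]],[30,[1,-46,-0],[0,0,-1]],[30,[0.6,-22.3,-0],[0,0,-0.5]]]
8 rows end [537.5 -14.  210. ] 0.14
```

>>> servo_tool(rows=[[60, [0, 0, 0], [0, 0, 0]], [70, [0, 0, 0], [0, 0, 0]], [85, [0, 0, 0], [0, 0, 0]], [85, [0, 0, 0], [0, 0, 0]], [85, [0, 0, 0], [0, 0, 0]]])

```text
clock: 43.7
eef_pos: [620.0, -76.5, 51.8]
tcp_rot: [-3.142, -0.0, 1.626]
contact_force: [-0.3, 0.7, 0.7]
opening: 0.997
```

>>> servo_tool(rows=[[85, [0, 0, -10], [0, 0, 0]], [85, [0, 0, -38], [0, 0, 0]], [85, [0, 0, -55], [0, 0, 0]], [85, [0, 0, -55], [0, 0, 0]], [85, [-12, -7, 0], [0, 0, 4.6]], [85, [-26, -13, 0], [0, 0, 9.2]], [85, [-28, -9, 0], [0, 0, 9.2]], [85, [-29, -4, 0], [0, 0, 9.2]]])

```text
clock: 44.7
eef_pos: [571.9, -167.0, 210.7]
tcp_rot: [3.141, -0.0, 1.059]
contact_force: [-0.3, 0.6, -0.6]
opening: 0.995
```

>>> servo_tool(rows=[[85, [-28, 1, 0], [0, 0, 9.2]], [85, [-29, 5, 0], [0, 0, 9.2]], [85, [-27, 10, 0], [0, 0, 9.2]], [85, [-25, 14, 0], [0, 0, 9.2]], [85, [-23, 18, 0], [0, 0, 9.2]], [85, [-20, 21, 0], [0, 0, 9.2]], [85, [-7.7, 11.9, 0], [0, 0, 4.6]], [85, [0, 0, 0], [0, 0, 0]]])

```text
clock: 45.7
eef_pos: [484.9, -332.8, 210.5]
tcp_rot: [3.141, -0.001, 0.019]
contact_force: [-0.0, -0.1, -0.5]
opening: 0.992
```

>>> servo_tool(rows=[[85, [0, 0, 0], [0, 0, 0]], [85, [0, 0, 0], [0, 0, 0]]])

```text
clock: 45.95
eef_pos: [485.6, -331.5, 210.0]
tcp_rot: [-3.141, -0.0, 0.022]
contact_force: [0.1, 0.5, -0.9]
opening: 0.998
```

```bash
python3 look.py wrist,scene i jar can pot
```

```text
45.95 [ 485.6 -331.5  210. ] [-3.141 -0.     0.022] 0.998 [ 0.1  0.5 -0.9]
wrist jar 0.89 [ 498. -332.   97.]
wrist can 0.62 [ 501. -330.   -1.]
wrist pot 0.6 [ 610. -101.   61.]
scene jar 0.72 [ 496. -323.   92.]
scene can 0.74 [ 585. -328.   95.]
```

>>> servo_tool(rows=[[85, [0, 0, 27], [0, 0, 0]], [85, [0, 0, 50], [0, 0, 0]], [85, [0, 0, 50], [0, 0, 0]], [85, [0, 0, 33], [0, 0, 0]], [85, [0, 0, 12], [0, 0, 0]], [85, [0, 0, 0], [0, 0, 0]], [85, [0, 0, 0], [0, 0, 0]]])

```text
clock: 47.22
eef_pos: [486.3, -332.8, 39.4]
tcp_rot: [3.14, -0.002, 0.02]
contact_force: [0.3, 0.2, -1.0]
opening: 0.993
```

>>> servo_tool(rows=[[30, [0, 0, 0], [0, 0, 0]], [30, [0, 0, 0], [0, 0, 0]], [30, [0, 0, 0], [0, 0, 0]], [30, [0, 0, 0], [0, 0, 0]], [30, [0, 0, 0], [0, 0, 0]]], force=40)

```text
clock: 47.85
eef_pos: [486.0, -332.9, 39.5]
tcp_rot: [3.14, -0.002, 0.02]
contact_force: [-2.3, -0.0, 9.8]
opening: 0.63
```

>>> servo_tool(rows=[[30, [0, 0, -17], [0, 0, 0]], [30, [0, 0, -35], [0, 0, 0]], [30, [0, 0, -50], [0, 0, 0]], [30, [0, 0, -50], [0, 0, 0]], [30, [0, 0, -20], [0, 0, 0]]])

```text
clock: 48.48
eef_pos: [486.3, -332.7, 214.1]
tcp_rot: [3.139, -0.004, 0.02]
contact_force: [0.1, 0.1, -4.3]
opening: 0.627
```

>>> servo_tool(rows=[[30, [6, -20, 0], [0, 0, -4.8]], [30, [15, -39, 0], [0, 0, -9.7]], [30, [22, -35, 0], [0, 0, -9.7]], [30, [28, -32, 0], [0, 0, -9.7]], [30, [32, -26, 0], [0, 0, -9.6]], [30, [36, -21, 0], [0, 0, -9.7]], [30, [39, -14, 0], [0, 0, -9.7]], [30, [41, -7, 0], [0, 0, -9.7]]])

```text
clock: 49.48
eef_pos: [570.0, -30.0, 210.6]
tcp_rot: [3.142, -0.0, 1.293]
contact_force: [0.1, 0.3, -4.0]
opening: 0.626
```

>>> servo_tool(rows=[[30, [42, 0, 0], [0, 0, -9.7]], [30, [41, 6, 0], [0, 0, -9.6]], [30, [19.6, 6.9, 0], [0, 0, -4.9]], [30, [0, 0, 0], [0, 0, 0]], [30, [0, 0, 0], [0, 0, 0]], [30, [0, 0, 0], [0, 0, 0]]])

```text
clock: 50.22
eef_pos: [598.2, 68.0, 210.1]
tcp_rot: [-3.141, 0.0, 1.708]
contact_force: [0.8, -0.1, -2.9]
opening: 0.626
```

>>> servo_tool(rows=[[30, [0.5, 0, 20], [0, 0, 0]], [30, [0, 0, 40], [0, 0, 0]], [30, [0, 0, 45], [0, 0, 0]], [30, [0, 0, 35], [0, 0, 0]], [30, [0, 0, 17], [0, 0, 0]], [30, [0, 0, 8], [0, 0, 0]], [30, [0, 0, 1], [0, 0, 0]], [30, [0, 0, 0], [0, 0, 0]]])

```text
clock: 51.22
eef_pos: [599.3, 69.4, 45.0]
tcp_rot: [3.14, 0.0, 1.709]
contact_force: [-0.8, 0.7, -2.0]
opening: 0.625
```

>>> servo_tool(rows=[[30, [0, 0, 0.5], [0, 0, 0]], [30, [0, 0, 0], [0, 0, 0]]])

```text
clock: 51.48
eef_pos: [599.2, 69.7, 44.8]
tcp_rot: [3.14, -0.0, 1.709]
contact_force: [-2.7, 0.4, 5.6]
opening: 0.623
```

Touching. Release, rise, and go to the can.

>>> servo_tool(rows=[[60, [0, 0, 0], [0, 0, 0]], [70, [0, 0, 0], [0, 0, 0]], [85, [0, 0, 0], [0, 0, 0]], [85, [0, 0, 0], [0, 0, 0]], [85, [0, 0, 0], [0, 0, 0]]])

```text
clock: 52.1
eef_pos: [598.4, 69.4, 43.3]
tcp_rot: [-3.142, -0.0, 1.709]
contact_force: [-0.2, -0.6, 0.8]
opening: 0.995
```

>>> servo_tool(rows=[[85, [0, 0, -10], [0, 0, 0]], [85, [0, 0, -40], [0, 0, 0]], [85, [0, 0, -55], [0, 0, 0]], [85, [0, 0, -55], [0, 0, 0]], [85, [0, 0, -7], [0, 0, 0]], [85, [-20, -4, 0], [0, 0, 4.8]], [85, [-40, -5, 0], [0, 0, 9.7]], [85, [-40, 2, 0], [0, 0, 9.7]]])

```text
clock: 53.1
eef_pos: [591.2, -31.9, 210.0]
tcp_rot: [-3.141, 0.0, 1.282]
contact_force: [0.3, -0.4, 0.1]
opening: 0.996
```

>>> servo_tool(rows=[[85, [-39, 8, 0], [0, 0, 9.7]], [85, [-37, 15, 0], [0, 0, 9.6]], [85, [-35, 21, 0], [0, 0, 9.7]], [85, [-30, 27, 0], [0, 0, 9.7]], [85, [-25, 31, 0], [0, 0, 9.7]], [85, [-20, 35, 0], [0, 0, 9.7]], [85, [-13, 38, 0], [0, 0, 9.6]], [85, [-4, 19.6, 0], [0, 0, 4.9]]])

```text
clock: 54.1
eef_pos: [569.6, -333.5, 209.7]
tcp_rot: [-3.141, 0.001, 0.015]
contact_force: [-0.1, -0.4, 0.8]
opening: 0.996
```

>>> servo_tool(rows=[[85, [0, 0, 0], [0, 0, 0]], [85, [0, 0, 0], [0, 0, 0]], [85, [0, 0, 0], [0, 0, 0]]])

```text
clock: 54.48
eef_pos: [570.5, -330.5, 210.4]
tcp_rot: [-3.141, 0.0, 0.022]
contact_force: [0.7, -0.7, -0.4]
opening: 0.997
```

>>> servo_tool(rows=[[85, [0, 0.5, 25], [0, 0, 0]], [85, [0, 0, 50], [0, 0, 0]], [85, [0, 0, 45], [0, 0, 0]], [85, [0, 0, 25], [0, 0, 0]], [85, [0, 0, 8], [0, 0, 0]], [85, [0, 0, 0], [0, 0, 0]], [85, [0, 0, 0], [0, 0, 0]]])

```text
clock: 55.35
eef_pos: [571.4, -332.5, 58.9]
tcp_rot: [3.14, -0.002, 0.02]
contact_force: [-0.2, -1.2, 0.2]
opening: 0.996
```

>>> servo_tool(rows=[[30, [0, 0, 0], [0, 0, 0]], [30, [0, 0, 0], [0, 0, 0]], [30, [0, 0, 0], [0, 0, 0]], [30, [0, 0, 0], [0, 0, 0]], [30, [0, 0, 0], [0, 0, 0]]], force=40)

```text
clock: 55.98
eef_pos: [570.9, -332.3, 58.5]
tcp_rot: [3.141, -0.001, 0.02]
contact_force: [-1.3, 1.6, 6.3]
opening: 0.591
```

>>> servo_tool(rows=[[30, [0, 0, -17], [0, 0, 0]], [30, [0, 0, -35], [0, 0, 0]], [30, [0, 0, -45], [0, 0, 0]], [30, [0, 0, -40], [0, 0, 0]], [30, [0, 0, -16], [0, 0, 0]]])

```text
clock: 56.6
eef_pos: [571.3, -332.7, 213.8]
tcp_rot: [3.139, -0.004, 0.02]
contact_force: [0.3, -0.7, -3.4]
opening: 0.592
```

>>> servo_tool(rows=[[30, [-2, -23, 0], [0, 0, -0.5]], [30, [-3, -45, 0], [0, 0, -1]], [30, [-3, -46, 0], [0, 0, -1]], [30, [-1, -46, 0], [0, 0, -1]], [30, [-1, -45, 0], [0, 0, -1]], [30, [-1, -46, 0], [0, 0, -0.9]], [30, [1, -46, 0], [0, 0, -1]], [30, [0.6, -22.3, 0], [0, 0, -0.5]]])

```text
clock: 57.6
eef_pos: [535.4, -11.1, 208.5]
tcp_rot: [-3.14, 0.004, 0.143]
contact_force: [0.1, -0.2, -2.8]
opening: 0.59
```

>>> servo_tool(rows=[[30, [0, 0, 0], [0, 0, 0]], [30, [0, 0, 0], [0, 0, 0]], [30, [0, 0, 0], [0, 0, 0]]])

```text
clock: 57.98
eef_pos: [537.5, -14.8, 209.9]
tcp_rot: [-3.142, 0.001, 0.14]
contact_force: [0.7, -0.1, -3.3]
opening: 0.589
```

>>> servo_tool(rows=[[30, [0, 0, 20], [0, 0, 0]], [30, [0, 0, 40], [0, 0, 0]], [30, [0, 0, 40], [0, 0, 0]], [30, [0, 0, 28], [0, 0, 0]], [30, [0, 0, 12], [0, 0, 0]], [30, [0, 0, 6], [0, 0, 0]], [30, [0, 0, 0], [0, 0, 0]], [30, [0, 0, 0], [0, 0, 0]]])

```text
clock: 58.98
eef_pos: [538.6, -14.2, 65.4]
tcp_rot: [3.141, -0.002, 0.14]
contact_force: [0.3, 0.1, -2.6]
opening: 0.591
```

>>> servo_tool(rows=[[30, [0, 0, 1], [0, 0, 0]], [30, [0, 0, 0.5], [0, 0, 0]], [30, [0, 0, 0], [0, 0, 0]]])

```text
clock: 59.35
eef_pos: [538.4, -14.1, 63.6]
tcp_rot: [3.141, -0.001, 0.14]
contact_force: [-0.2, 0.6, 5.8]
opening: 0.589
```

Touching. Release, rise, back off to the original overhead viewpoint.

>>> servo_tool(rows=[[60, [0, 0, 0], [0, 0, 0]], [70, [0, 0, 0], [0, 0, 0]], [85, [0, 0, 0], [0, 0, 0]], [85, [0, 0, 0], [0, 0, 0]], [85, [0, 0, 0], [0, 0, 0]]])

```text
clock: 59.98
eef_pos: [537.8, -14.1, 62.8]
tcp_rot: [-3.142, 0.0, 0.14]
contact_force: [-0.1, -0.3, 0.5]
opening: 0.998
```

>>> servo_tool(rows=[[85, [0, 0, -10], [0, 0, 0]], [85, [0, 0, -40], [0, 0, 0]], [85, [0, 0, -55], [0, 0, 0]], [85, [0, 0, -55], [0, 0, 0]], [85, [0, 0, -55], [0, 0, 0]], [85, [4, -9, -55], [0, 0, 0]], [85, [0, 0, -7.5], [0, 0, 0]], [85, [0, 0, 0], [0, 0, 0]]])

```text
clock: 60.98
eef_pos: [540.5, -4.7, 340.9]
tcp_rot: [3.141, -0.001, 0.141]
contact_force: [-0.3, -0.1, -0.0]
opening: 0.994
```

>>> servo_tool(rows=[[85, [0, 0, 0], [0, 0, 0]], [85, [0, 0, 0], [0, 0, 0]]])

```text
clock: 61.22
eef_pos: [539.9, -4.8, 338.9]
tcp_rot: [-3.141, 0.003, 0.14]
contact_force: [0.1, -0.6, -0.1]
opening: 0.998
```

```bash
python3 look.py wrist,top,scene z jar can pot tin mat
python3 - <<'E'
import cv2,numpy as np
C=__import__("h").get_calibration("wrist"); np.save("w1.npy",C,allow_pickle=True)
a=cv2.imread("pics/zwrist.png")[70:195,230:430]
b=cv2.imread("pics/ztop.png")[130:300,120:520]; b0=cv2.imread("pics/top0.png")[130:300,120:520]
cv2.imwrite("pics/zw.png",cv2.convertScaleAbs(cv2.resize(a,None,fx=4,fy=4,interpolation=2),alpha=1.4))
cv2.imwrite("pics/zt.png",np.vstack([cv2.resize(x[10:110],None,fx=2,fy=2) for x in(b0,b)]+[cv2.resize(cv2.absdiff(b,b0)[10:110]*2,None,fx=2,fy=2)]))
E
```

```text
61.225 [539.9  -4.8 338.9] [-3.141e+00  3.000e-03  1.400e-01] 0.998 [ 0.1 -0.6 -0.1]
wrist jar 0.78 [603.  68. 105.]
wrist can 0.83 [542. -11. 121.]
wrist pot 0.92 [622. -77.  91.]
wrist tin 0.7 [489. 337.  46.]
wrist mat 0.75 [505. 329.   4.]
top jar 0.91 [581.  66. 102.]
top can 0.65 [528. -14. 126.]
top pot 0.68 [598. -71.  76.]
scene jar 0.66 [615.  65.  77.]
scene can 0.9 [554. -19.  97.]
scene pot 0.77 [640. -78.  84.]
scene tin 0.75 [491. 341.  46.]
scene mat 0.63 [506. 329.   4.]
```

View pics/zw.png

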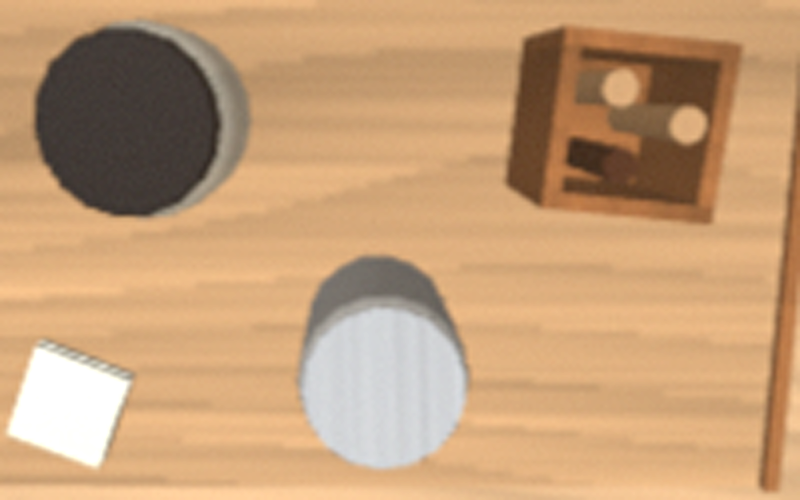

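View pics/zt.png

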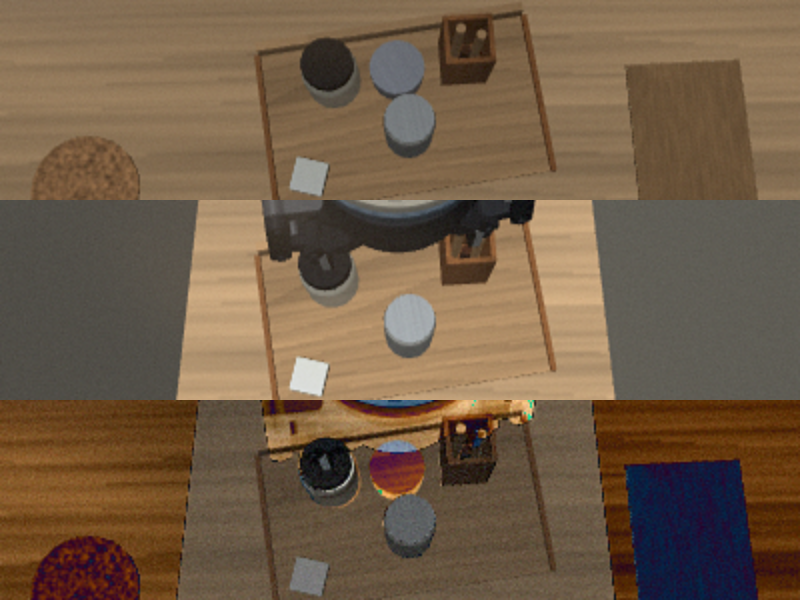

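```bash
python3 -c "
from rig import *
print(sign_off())"
```

```text
the job is handed in; nothing more can be done
None
```

The job is done and handed in at about 62 s of the 144 s allowed. I moved the can, jar and pot to the cardboard sheet and set the tin on the cork mat. Then I put the pot, jar and can back on the stand using the arm positions from their original grasps. `sign_off()` reports no verdict.

**Last checks**
- **Jar, can and pot:** all three stand upright on the stand. In a wrist view from nearly the same place as at the start, each sits within about 1–2 px (roughly 2 mm) of where it was.
- **Tin:** it measured 1–2 mm from the mat's centre just after release. The wrist and scene cameras still found it on the mat at the end.
- **Robot:** the gripper is open and well clear of everything, about 340 mm up, with no contact force.

**Checks that failed or disagreed**
- The arm blocked much of the final top view. It found no tin or mat there, and its jar and pot positions were off by about 5–20 mm. I relied on the wrist view instead.
- The networks' mat position in the last pictures was about 25 mm off, because the tin covers the middle of the mat.

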